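Slide the bench tester to the green circuit board and prop it up

TASK

Bring the bench tester to the green circuit board: hold its yellow release grip up while you slide the tester along its rail until the sensor at its back is as nearly in line with the middle of that board as the notches allow, then let go so that the bar drops fully into the notch there. Once it is locked in, swing the red-knobbed prop lever on its side up and back past over-centre, so that the tester stays standing on its leg with its screen tilted up. Leave the board and the other things behind the tester where they are.

Things in the scene. Friction and masses are not known exactly. Their poses are not given: they have to be found in the camera images.
- rail: Fixed notched slide: grey base plate 290 x 320 mm, 10 mm thick, with two guides and a steel rack. Origin on the bench surface, mid-rail. Its y axis is the sliding direction; its x axis points from the tester's front (screen, release grip) to its back. It stands across the robot: its yaw is 1.42 to 1.72 rad, so the front looks to the robot's right (world -y) and rail +y points roughly to the robot. Two white pads lie behind at rail x = 137 mm, y = -100 to -10 and 10 to 100 mm.
- notch (a point): Bottom of the notch at rail y = 35 mm. The steel rack has notches at rail y = -75, -55, -35, 35, 55, 75 mm and between them a long parking slot. Rack at rail x = -88 to -72 mm, tooth tips 35 mm above the bench. Notch walls are upright, 11 mm apart; tooth tops are 45 degree roofs: a bar let go between notches slides into the nearer one, taking the carriage along.
- carriage (a joint): Position of the carriage (with tester, sensor, release bar) along rail y, m, -0.08 to 0.08; equals the notch's y when latched, give or take 2 mm of play. Starts anywhere from -15 to +15 mm, the bar down in the parking slot, where it can move to and fro. Friction 1 N plus 8 N per m/s. It cannot leave a notch or the slot with the bar down.
- release (a joint): Lift of the release bar, straight up, m: 0 = down, its pin fully in a notch or the parking slot; over 0.018 = pin clear of the teeth; stop at 0.026. A spring and its weight pull it down with 5 N when down, 8 N when fully lifted.
- grip (a point): Centre of the yellow grip block on the front of the release bar: 24 (rail x) x 40 (rail y) x 24 mm high; at rail x = -104 mm, y of the carriage, 50 mm above the bench when down. Grip it across its ends, along rail y. The hood overhangs just behind it: the tool must lean 30 to 45 degrees, its body out to the front (rail -x), fingertips pointing down and to the tester's back.
- hood (a point): Middle of the front edge of the grey hood over the tester's screen: at rail x = -90 mm, 136 to 150 mm above the bench, 110 mm wide along rail y. Moves with the tester.
- sensor (a point): Centre of the red lower end of the round black sensor (32 mm diameter) on the arm behind the tester, 62 mm above the bench, at rail x = 137 mm and the carriage's y. Axes as the rail's. Moves with the carriage.
- board_mid (a point): Centre of the green circuit board (80 x 46 mm, black chip, white connector, two metal cans), loose on one of the two white pads, 22 mm above the bench, anywhere from 37 to 73 mm to either side of the middle of the rail. The tester belongs in the notch whose rail y is nearest its own (at most 13 mm off). Not to be moved.
- heatsink: Loose finned aluminium heat sink 80 x 46 x 34 mm on the other white pad; to be left alone. Origin under its centre.
- module: Loose blue power module 74 x 46 x 32 mm on the bench behind the rail; to be left alone. Origin under its centre.
- transformer: Loose dark steel transformer with copper winding, 60 x 46 x 31 mm, on the bench behind the rail; to be left alone. Origin under its centre.
- tilt (a joint): Tilt of the tester (white box 140 x 110 x 98 mm, screen at the front, about 0.9 kg, underside 52 mm above the bench) about a hinge along rail y at its rear lower edge (rail x = 70 mm, 50 mm above the bench), rad: 0 = lying flat, about 0.2 = standing on its leg, front raised.
- prop (a joint): Prop lever, rad: 0 = folded, 1.75 = stop. Raising its red knob from the front (rail -x) up and over to the back turns the leg down; from 0.5 the leg lifts the tester's front (up to 6 N at the knob). Over centre from 1.35: past it the tester's weight holds it at the stop; let go before, a light spring and the weight fold it back.
- knob (a point): Centre of the prop lever's red round knob, 18 mm in diameter, 42 mm long along rail y, 75 mm from the pivot. Folded: rail x = -120 mm, 106 mm above the bench (0.35 rad above level from the pivot), 89 mm to +y of the carriage's middle, 34 mm out from the tester's side. May be gripped across rail x from above; it may turn in the fingers.
- pivot (a point): Point on the prop lever's pivot axis level with the knob's middle, carried by the tester 120 mm in front of its hinge and 30 mm above it: 80 mm above the bench with the tester flat. The leg's foot (6 mm radius ball, centre 54 mm from the pivot, pointing to the back when folded) runs on the carriage deck 48 mm above the bench; the pivot rises up to 28 mm.

How it is judged (in metres and radians):
On the way, in this order (a step that is already met when the one before it is completed fails the run):
1. the tester is latched in the notch nearest the middle of the green board, its release bar fully down (y of board_mid in the frame of sensor between -0.013 and 0.013 m and value of joint release below 0.003 m and value of joint prop below 0.4 rad), for 0.2 s.
2. the prop lever is past over-centre and the tester stands on it, still latched (y of board_mid in the frame of sensor between -0.013 and 0.013 m and value of joint release below 0.003 m and value of joint prop above 1.6 rad and value of joint tilt above 0.15 rad), for 0.2 s.
At the end, for the whole second after the job is handed in: The sensor is in line with the middle of the green board within 13 mm along the rail, the release bar is down within 3 mm of the bottom of its notch, the prop lever is past 1.6 rad, the tester stands tilted by more than 0.15 rad, and all is at rest (all of step 2 and velocity of joint carriage between -0.01 and 0.01 m/s and velocity of joint tilt between -0.05 and 0.05 rad/s); the robot touches nothing.
It fails at once if a thing behind the tester (board, heat sink, module or transformer) is shifted by more than 12 mm (distance of any of board_mid, heatsink, module, transformer from where it was at the start of the episode above 0.012 m).
It also fails if it takes over 54 s, if anything falls off the work surface, if the arm or the gripper's body presses on something with over 40 N, if the wrist force passes 120 N, or if a joint passes its speed limit or range.

ROBOT

A 6-joint arm with a two-finger parallel gripper is mounted at the origin on the work surface. World frame = base frame: x ahead of the robot, y to its left, z up, the work surface at z = 0. Lengths are in mm, angles in rad, forces in N, time in s.
With the tool pointing down it reaches from about 350 to 725 mm from the base axis. Payload 4.3 kg.
Tool frame: the origin (TCP) lies midway between the tips of the shut fingers; the grasp point (between the pads) lies 19 mm behind it; z points along the fingers, y is the direction in which the jaws open and shut (so a half turn about z gives the same grasp; the last joint's range is limited). The gripper opens to 85 mm and grips with 20 to 120 N. Pads are 22 mm wide; open, the fingers measure 114 mm over their backs; the gripper's body (76 mm by 85 mm) begins 54 mm behind the grasp point. The pads swing forward as they close: fully open they stand 13 mm farther back than shut.
Start: joints at [1.153, 0.377, 0.081, 1.274, 0, 1.46], TCP at [174.211, 548.012, 231.329] pointing down, gripper open.
Joint ranges: [-2.72, 2.72], [-0.84, 1.66], [-1.02, 1.22], [-1.77, 2.12], [-1.37, 1.28], [-3.14, 3.14]. Speed limits (rad/s): [2.57, 2.57, 3.14, 3.14, 3.14, 3.14].

INTERFACE

Orientations are given as [roll, pitch, yaw] about the fixed x, y, z axes, in that order (R = Rz(yaw) Ry(pitch) Rx(roll)).
In Python, from rig import ctrl, cams, order gives the robot as it stands.
- The arm moves only by the tool play_rows, never from a script. Its argument "motion" is a list of rows, each an object with "linear": the shift along the tool's x, y, z in units of 6 cm (1.0 is 6 cm), a list of three; "twist": the turn, a rotation vector about the tool's x, y, z in units of 6 degrees (1.0 is 6 degrees), a list of three. A call has 1 to 12 rows; each row shifts and turns the pose as measured when the row begins, along the tool's axes as they then stand; what a row does not reach is not made up. A row lasts 1/8 s, in which the tool goes at most 62.5 mm and 10.7 degrees, less where a joint would pass 70% of its speed; a pose out of reach is approached as far as the arm can. A call with a number of a shift or a turn outside -1 to 1 is refused whole. A call with a gripper value outside its range is refused whole. "hand" is the gripper's target within -1 to 1 (shut at 1, half-way at 0, fully open at -1), set as the call begins (left out, the last holds). The fingers move at their own pace and stop on an object; "newtons" is the grip in N (left out, the last holds). Time passes only in rows, so rows that do not move let the fingers close. It gives the time, the measured TCP pose, the force and the opening at its end, in the units of the state.
- ctrl.sense(): the state, without advancing time (a new reading comes with each control period).
- cams.get_image(name): name is "scene" or "side" or "wrist"; returns the picture (420x560x3 uint8, blue, green, red); there is no depth.
- cams.camera_params(name): a dict with "vertical_fov" (degrees; the focal length in pixels is half the picture's height over the tangent of half this angle, whatever the lens; pixels are square), "cx", "cy" (the principal point, pixels), "R" (3x3) and "t" (3): a world point X has camera coordinates R X + t; the wrist camera has in their place "hand_eye" (4x4, takes a point from camera to tool coordinates, whose origin is the TCP and whose axes are the flange's). Camera axes: x right, y down, z forward; pixel columns grow to the right and rows downward; lengths in mm; the calibration is good to about 2 mm. The wrist camera is an equidistant fisheye: a pixel r from the principal point sees the ray r / f radians off the axis. A picture is of the moment at which its call begins: read the wrist's pose just before it. camera_params takes no time and is no camera call.
- order.close_job(): hands the job in, once; it reports no verdict.
The state is a dict: "t": time; "joints": joint angles; "joint_velocities": joint speeds; "joint_torque": joint torques, N m; "tcp_pos": TCP position; "ee_rot": TCP orientation; "wrist_force": force on the tool from outside, world axes, zero at the start; "moment": the same for the moment, N m; "gripper_width": finger opening in mm.
Only numpy, scipy, OpenCV 4.12 (cv2) and the standard library are available. Lean on these libraries where they do the work, as an engineer would, in place of code of your own. Each camera call takes 0.05 s, during which the arm holds its last target.

## Working session

There is one attempt and no reset: what is moved stays moved. The work goes in short steps, Python scripts to look and compute and a tool call to move; the robot and the scene stay as the last step left them, time stands still between calls to the robot, and variables do not carry over. Pictures are saved under pics/ and viewed, and the job is handed in when it is done.

Besides the shell and the picture viewer there is one more tool, called after "Call:" as name([rows], argument=value, ...), one row to a line, values as JSON. play_rows: Moves the arm, as the interface text tells. Its arguments: {"type":"object","properties":{"motion":{"type":"array"},"hand":{"type":"number"},"newtons":{"type":"number"}},"required":["motion"]}

```bash
ls; mkdir -p pics; python3 - <<'E'
from rig import ctrl,cams,order
import cv2
s=ctrl.sense();print({k:s[k] for k in('t','joints','tcp_pos','ee_rot','gripper_width')})
for n in('scene','side','wrist'):
    cv2.imwrite(f'pics/{n}0.png',cams.get_image(n)); print(n,cams.camera_params(n))
E
```

```text
pics
{'t': 0.0, 'joints': array([1.15269800e+00, 3.78017207e-01, 7.96528948e-02, 1.27442451e+00,
       1.12315007e-06, 1.46055165e+00]), 'tcp_pos': array([173.9298097 , 547.37821031, 230.39752761]), 'ee_rot': array([-3.13961238e+00, -2.20333317e-04,  2.83373878e+00]), 'gripper_width': 85.24918632328091}
scene {'vertical_fov': 53.62706855479331, 'cx': 273.41353126274527, 'cy': 208.25234102626465, 'R': array([[-6.32239606e-01,  7.74772426e-01, -8.76748193e-04],
       [ 7.27825730e-01,  5.93540879e-01, -3.43480614e-01],
       [-2.65598922e-01, -2.17800168e-01, -9.39159358e-01]]), 't': array([ 254.46447858, -477.90643603, 1044.23932047])}
side {'vertical_fov': 50.66498829659074, 'cx': 279.36591479303246, 'cy': 205.11599563429345, 'R': array([[ 0.39506885,  0.91863369,  0.00572323],
       [ 0.86805609, -0.37126387, -0.32960851],
       [-0.30066465,  0.13518613, -0.94410035]]), 't': array([-400.82758296, -408.75628426,  964.47011123])}
wrist {'vertical_fov': 65.70646984690485, 'cx': 282.939145649526, 'cy': 210.99864352966736, 'hand_eye': array([[ 2.07618137e-04, -9.52528989e-01, -3.04447830e-01,
         7.78129453e+01],
       [ 9.99999459e-01,  5.08013610e-04, -9.07477863e-04,
         2.66609717e-01],
       [ 1.01906261e-03, -3.04447477e-01,  9.52528580e-01,
        -1.42709278e+02],
       [ 0.00000000e+00,  0.00000000e+00,  0.00000000e+00,
         1.00000000e+00]])}
```

View pics/scene0.png

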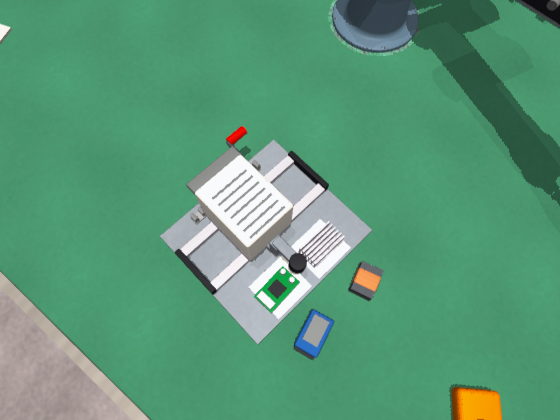

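View pics/side0.png

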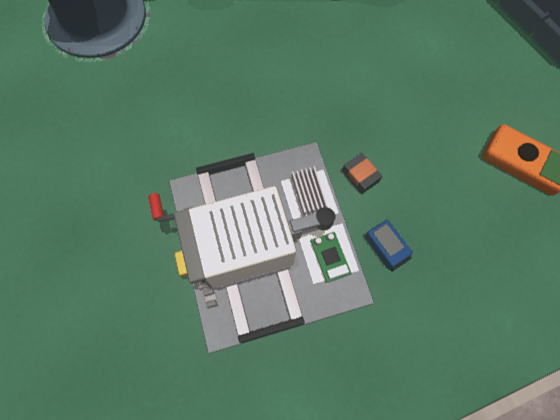

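View pics/wrist0.png

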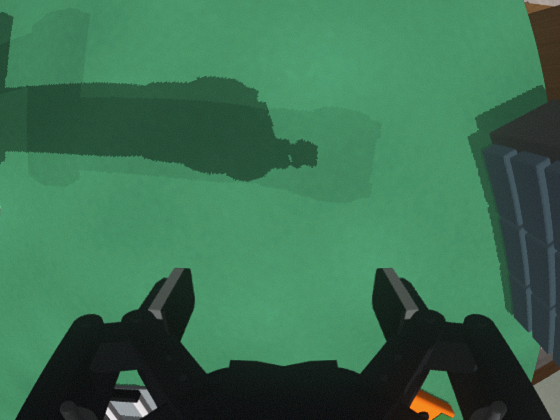

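```bash
cat > h.py <<'E'
import numpy as np, cv2
from rig import cams
def cam(n):
    p=cams.camera_params(n); f=210/np.tan(np.radians(p['vertical_fov'])/2); return p,f
def ray(n,uv):
    p,f=cam(n); d=np.array([(uv[0]-p['cx'])/f,(uv[1]-p['cy'])/f,1.]); R=p['R']
    return -R.T@p['t'], R.T@d
def onz(n,uv,z):
    o,d=ray(n,uv); return o+d*(z-o[2])/d[2]
def tri(a,b):
    o1,d1=ray('scene',a);o2,d2=ray('side',b)
    A=np.c_[d1,-d2];s=np.linalg.lstsq(A,o2-o1,rcond=None)[0]
    p,q=o1+s[0]*d1,o2+s[1]*d2
    return (p+q)/2,np.linalg.norm(p-q)
def proj(n,X):
    p,f=cam(n);c=p['R']@X+p['t'];return np.array([p['cx']+f*c[0]/c[2],p['cy']+f*c[1]/c[2]])
def blob(im,lo,hi,roi=None,k=0):
    h=cv2.cvtColor(im,cv2.COLOR_BGR2HSV);m=cv2.inRange(h,lo,hi)
    if roi: 
        z=np.zeros_like(m);x0,y0,x1,y1=roi;z[y0:y1,x0:x1]=m[y0:y1,x0:x1];m=z
    n,l,st,c=cv2.connectedComponentsWithStats(m)
    return [(st[i,4],c[i].round(1),st[i,:4]) for i in np.argsort(-st[1:,4])[:3]+1], m
E
python3 - <<'E'
from h import *
S=cv2.imread('pics/scene0.png');D=cv2.imread('pics/side0.png')
for nm,I,roi in(('scene',S,(150,110,380,345)),('side',D,(140,140,380,350))):
    print(nm,'red',blob(I,(0,150,60),(8,255,255),roi)[0][:2])
    print('yel',blob(I,(20,150,60),(32,255,255),roi)[0][:2])
    # plate: grey
    m=cv2.inRange(cv2.cvtColor(I,cv2.COLOR_BGR2HSV),(0,0,40),(180,70,255))
    z=np.zeros_like(m);x0,y0,x1,y1=roi;z[y0:y1,x0:x1]=m[y0:y1,x0:x1]
    cs=max(cv2.findContours(z,0,2)[0],key=cv2.contourArea)
    print(cv2.approxPolyDP(cv2.convexHull(cs),6,True).reshape(-1,2).tolist())
for q in[(275,140),(371,231),(258,342),(161,236)]: print('sc',onz('scene',q,10).round(1))
for q in[(170,180),(318,144),(372,303),(208,350)]: print('sd',onz('side',q,10).round(1))
a=cv2.resize(S[110:350,150:390],None,fx=2.4,fy=2.4,interpolation=2);cv2.imwrite('pics/sc_z.png',a)
a=cv2.resize(D[135:355,140:380],None,fx=2.5,fy=2.5,interpolation=2);cv2.imwrite('pics/sd_z.png',a)
E
```

```text
scene red [(np.int32(186), array([236.5, 134.9]), array([226, 126,  21,  18], dtype=int32))]
yel []
[[226, 141], [274, 140], [371, 229], [257, 344], [160, 236], [187, 183]]
side red [(np.int32(245), array([155.3, 205.4]), array([149, 193,  14,  26], dtype=int32))]
yel [(np.int32(27), array([177.4, 262.3]), array([175, 252,   7,  23], dtype=int32))]
[[316, 142], [373, 303], [207, 349], [153, 220], [169, 180]]
sc [431.8  28.5  10. ]
sc [470.9 311.1  10. ]
sc [780.  271.3  10. ]
sc [747.5 -11.3  10. ]
sd [432.5  27.8  10. ]
sd [473.2 313.8  10. ]
sd [783.  271.4  10. ]
sd [744.3 -11.6  10. ]
```

View pics/sc_z.png

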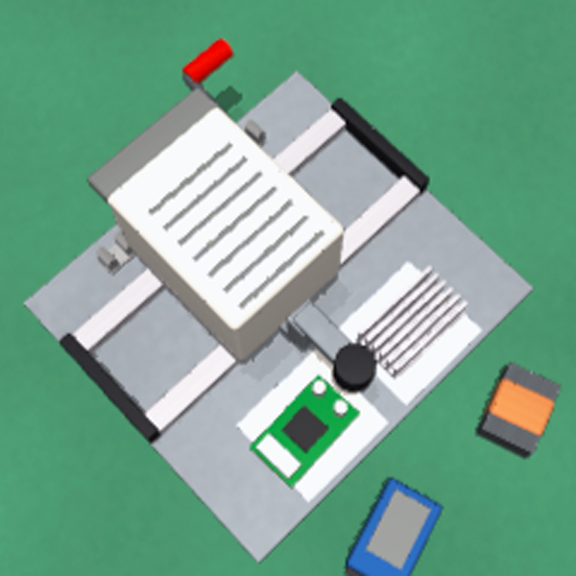

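View pics/sd_z.png

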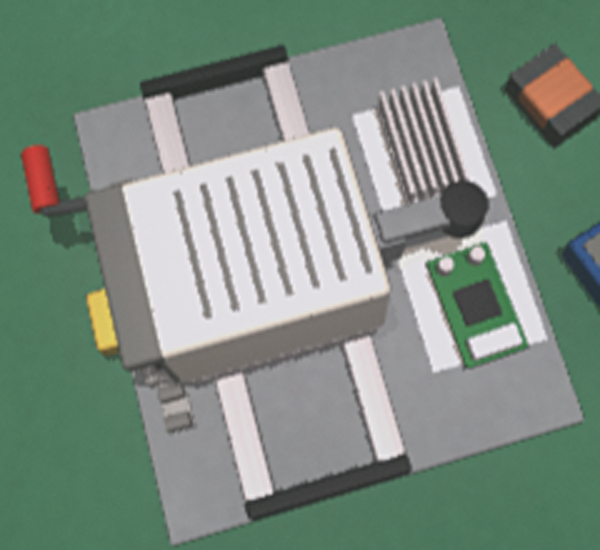

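```bash
cat >> h.py <<'E'
_c=np.mean([[431.8,28.5],[470.9,311.1],[780,271.3],[747.5,-11.3],[432.5,27.8],[473.2,313.8],[783,271.4],[744.3,-11.6]],axis=0)
_ux=np.array([(470.9-431.8)+(780-747.5)+(473.2-432.5)+(783-744.3),(311.1-28.5)+(271.3+11.3)+(313.8-27.8)+(271.4+11.6)])
_uy=-np.array([(747.5-431.8)+(780-470.9)+(744.3-432.5)+(783-473.2),(-11.3-28.5)+(271.3-311.1)+(-11.6-27.8)+(271.4-313.8)])
YAW=np.mean([np.arctan2(_ux[1],_ux[0]),np.arctan2(-_uy[0],_uy[1])])
RR=np.array([[np.cos(YAW),-np.sin(YAW),0],[np.sin(YAW),np.cos(YAW),0],[0,0,1]]);RO=np.r_[_c,0]
def tor(X): return RR.T@(np.asarray(X)-RO)
def tow(X): return RO+RR@np.asarray(X,float)
E
python3 - <<'E'
from h import *
import h
print(np.arctan2(h._ux[1],h._ux[0]),np.arctan2(-h._uy[0],h._uy[1]),YAW,RO, np.linalg.norm(h._ux)/4,np.linalg.norm(h._uy)/4)
P,e=tri((236.5,134.9),(155.3,205.4));print('knob',P,e,tor(P))
for n,q in(('scene',None),('side',None)):
    I=cv2.imread(f'pics/{n}0.png');roi=(245,255,310,320) if n=='scene' else (295,225,360,290)
    hs=cv2.cvtColor(I,cv2.COLOR_BGR2HSV)
    # restrict to green inside pad: saturated dark green
    b,m=blob(I,(55,150,40),(75,255,255),roi); print(n,b[:2])
    l=b[0]; 
    n_,lab,st,c=cv2.connectedComponentsWithStats(m); k=1+np.argmax(st[1:,4])
    pts=cv2.findContours((lab==k).astype('uint8'),0,2)[0][0]
    r=cv2.minAreaRect(pts);print(r, tor(onz(n,r[0],22)), [tor(onz(n,x,22)).round(0)[:2].tolist() for x in cv2.boxPoints(r)])
P,e=tri((150+355/2.4,110+362/2.4),(140+463/2.5,135+204/2.5));print('sensor top',P,e,tor(P))
for z in(50,62):print('grip topc',tor(onz('side',(177.4,262.3),z)))
# hood corners
print('hood',tor(onz('scene',(150+90/2.4,110+180/2.4),150)),tor(onz('scene',(150+200/2.4,110+90/2.4),150)))
print('hood side',tor(onz('side',(140+88/2.5,135+190/2.5),150)),tor(onz('side',(140+126/2.5,135+370/2.5),150)))
E
```

```text
1.438441156031939 1.4420199884589178 1.4402305722454285 [607.9   150.125   0.   ] 286.05185718676955 314.20165897079534
knob [5.15114228e+02 4.57864951e-01 1.13542063e+02] 0.8035790374571471 [-160.47348051   72.51008856  113.54206325]
scene [(np.int32(500), array([278.6, 287.7]), array([254, 270,  45,  43], dtype=int32)), (np.int32(2), array([282.5, 267. ]), array([282, 267,   2,   1], dtype=int32))]
((276.3753967285156, 288.885009765625), (23.45718765258789, 41.26203918457031), 42.709388732910156) [ 96.29589322 -64.35403583  22.        ] [[77.0, -105.0], [71.0, -26.0], [116.0, -23.0], [121.0, -101.0]]
side []Traceback (most recent call last):
  File "<stdin>", line 10, in <module>
IndexError: list index out of range
```

```bash
sed -i 's/^RR=\(.*\);RO=.*$/RR=\1;RO=np.r_[_c,0]-40*RR[:,0]/' h.py
python3 - <<'E'
from h import *
for n in('scene','side'):
    I=cv2.imread(f'pics/{n}0.png');roi=(240,210,350,325) if n=='scene' else (270,155,370,300)
    h=cv2.cvtColor(I,cv2.COLOR_BGR2HSV)
    c=(276,289) if n=='scene' else (331,257)
    print(n,h[c[1]-14:c[1]+14:4,c[0]+8].tolist())
    m=cv2.inRange(h,(50,90,30),(80,255,255))
    x0,y0,x1,y1=roi;z=np.zeros_like(m);z[y0:y1,x0:x1]=m[y0:y1,x0:x1]
    q,lab,st,cc=cv2.connectedComponentsWithStats(z);
    for k in np.argsort(-st[1:,4])[:3]+1:
        pts=cv2.findContours((lab==k).astype('uint8'),0,2)[0][0];r=cv2.minAreaRect(pts)
        print(st[k],r[0],tor(onz(n,r[0],22)).round(1),[tor(onz(n,x,22)).round(0)[:2].tolist() for x in cv2.boxPoints(r)])
    # white pads
    w=cv2.inRange(h,(0,0,200 if n=='scene' else 170),(180,40,255));z[:]=0;z[y0:y1,x0:x1]=w[y0:y1,x0:x1]
    cv2.imwrite(f'pics/w_{n}.png',z)
def P(nm,a,b):
    p,e=tri((150+a[0]/2.4,110+a[1]/2.4),(140+b[0]/2.5,135+b[1]/2.5));print(nm,p.round(1),round(e,1),tor(p).round(1))
P('sensortop',(355,358),(463,204))
P('pad outer front (-y,-x)',(237,427),(434,370))
P('pad outer back  ',(312,500),(548,340))
P('hs pad outer back',(481,330),(462,88))
P('inner back board pad',(387,425),(508,223))
P('hs pad inner back',(403,403),(497,194))
P('hood fl',(90,180),(126,370));P('hood fr',(200,90),(88,190))
P('board c -y front',(251,448),(466,366));P('board c -y back',(293,486),(524,346));
P('board c +y front',(317,376),(429,262));P('board c +y back',(358,411),(489,243));
P('guide front end near',(342,112),(160,98));P('guide front far',(90,340),(258,495))
E
```

```text
scene [[68, 156, 134], [71, 241, 164], [71, 232, 165], [120, 12, 62], [69, 195, 111], [71, 224, 170], [88, 18, 194]]
[ 278  254   72   71 2294] (313.5, 289.0) [184.9 -13.1  22. ] [[89.0, -15.0], [185.0, 86.0], [275.0, -11.0], [185.0, -107.0]]
[254 267  46  46 604] (276.4886474609375, 289.01190185546875) [136.6 -64.4  22. ] [[116.0, -105.0], [111.0, -25.0], [158.0, -23.0], [161.0, -102.0]]
side [[72, 28, 164], [66, 120, 125], [67, 118, 130], [66, 107, 119], [0, 0, 65], [66, 118, 130], [140, 7, 233]]
[311 233  40  49 535] (330.2413635253906, 256.60345458984375) [137.2 -64.1  22. ] [[112.0, -26.0], [157.0, -21.0], [162.0, -101.0], [118.0, -105.0]]
[366 155   4   4   7] (368.2500305175781, 155.75001525878906) [265.6 100.4  22. ] [[262.0, 103.0], [266.0, 105.0], [269.0, 98.0], [265.0, 96.0]]
[348 267   1   2   2] (348.0, 267.5) [160.8 -90.6  22. ] [[160.0, -91.0], [160.0, -91.0], [161.0, -90.0], [161.0, -90.0]]
sensortop [633.  242.  104.4] 4.2 [134.4 -13.  104.4]
pad outer front (-y,-x) [714.2 193.8  12.8] 2.1 [ 97.2 -99.7  12.8]
pad outer back   [723.1 276.2   8.9] 4.0 [180.  -97.8   8.9]
hs pad outer back [530.6 299.3  21.2] 3.0 [177.8  96.1  21.2]
inner back board pad [638.5 286.3  15.4] 0.3 [179.  -12.7  15.4]
hs pad inner back [618.3 285.9  25.6] 0.1 [176.    7.3  25.6]
hood fl [658.7  13.9 145.3] 1.8 [-88.4 -68.2 145.3]
hood fr [552.4  29.9 151.9] 1.9 [-86.4  39.4 151.9]
board c -y front [720.8 214.1  19.4] 1.3 [ 118.2 -103.6   19.4]
board c -y back [722.7 258.   13.3] 0.1 [161.9 -99.8  13.3]
board c +y front [645.4 219.7  29. ] 0.2 [113.8 -28.1  29. ]
board c +y back [649.1 262.8  34.1] 3.0 [157.1 -26.1  34.1]
guide front end near [451.3  89.8  28.7] 6.8 [-40.2 147.4  28.7]
guide front far [739.4  51.2   5.4] 4.6 [ -41.  -143.3    5.4]
```

```bash
cat >> h.py <<'E'
RO=RO-1.5*RR[:,1]
from scipy.spatial.transform import Rotation as Ro
def lean(deg):
    s,c=np.sin(np.radians(deg)),np.cos(np.radians(deg))
    return RR@np.array([[c,0,s],[0,-1,0],[s,0,-c]]).T.T if False else RR@np.column_stack([[c,0,s],[0,-1,0],[s,0,-c]])
def downR(): return RR@np.column_stack([[0,1,0],[1,0,0],[0,0,-1]])  # tool y along rail x, tool x = +rail y
def cur():
    from rig import ctrl
    s=ctrl.sense();return np.array(s['tcp_pos']),Ro.from_euler('xyz',s['ee_rot']).as_matrix(),s
def plan(wps,p=None,R=None):
    """wps: (pos,R,n)"""
    if p is None:p,R,_=cur()
    for P,Q,n in wps:
        rv=Ro.from_matrix(R.T@Q).as_rotvec()/n; d=(np.asarray(P)-p)/n
        out=[]
        for i in range(n):
            out.append('{"linear":%s,"twist":%s}'%(np.round(R.T@d/60,2).tolist(),np.round(np.degrees(rv)/6,2).tolist()))
            p=p+d;R=R@Ro.from_rotvec(rv).as_matrix()
        print('[%s]'%',\n'.join(out))
E
python3 - <<'E'
from h import *
g=tow([-104,-13,50]);print('grip',g,tow([-120,76,106]),np.linalg.det(lean(40)))
Q=lean(40);pre=g-Q[:,2]*110
print('pre',pre, Ro.from_matrix(Q).as_euler('xyz'))
p,R,_=cur();rv=Ro.from_matrix(R.T@Q).as_rotvec();print(np.degrees(rv))
Rm=R@Ro.from_rotvec(rv*.5).as_matrix()
plan([([400,110,260],Rm,9),(pre+[0,0,40],Q,9)])
E
```

```text
grip [603.52848695   5.46284229  50.        ] [513.20289825   1.18639211 106.        ] 0.9999999999999996
pre [594.32282909 -64.64196774 134.26488874] [ 3.14159265 -0.6981317   1.44023057]
[-27.86825399  33.26099014  76.33418187]
[{"linear":[-0.64, -0.65, -0.05],"twist":[-0.26, 0.31, 0.71]},
{"linear":[-0.69, -0.59, -0.09],"twist":[-0.26, 0.31, 0.71]},
{"linear":[-0.73, -0.54, -0.13],"twist":[-0.26, 0.31, 0.71]},
{"linear":[-0.76, -0.48, -0.17],"twist":[-0.26, 0.31, 0.71]},
{"linear":[-0.79, -0.42, -0.2],"twist":[-0.26, 0.31, 0.71]},
{"linear":[-0.81, -0.35, -0.24],"twist":[-0.26, 0.31, 0.71]},
{"linear":[-0.82, -0.29, -0.28],"twist":[-0.26, 0.31, 0.71]},
{"linear":[-0.83, -0.22, -0.31],"twist":[-0.26, 0.31, 0.71]},
{"linear":[-0.83, -0.15, -0.34],"twist":[-0.26, 0.31, 0.71]}]
[{"linear":[-0.5, 0.11, 0.0],"twist":[-0.26, 0.31, 0.71]},
{"linear":[-0.49, 0.15, -0.01],"twist":[-0.26, 0.31, 0.71]},
{"linear":[-0.48, 0.18, -0.02],"twist":[-0.26, 0.31, 0.71]},
{"linear":[-0.46, 0.22, -0.03],"twist":[-0.26, 0.31, 0.71]},
{"linear":[-0.44, 0.25, -0.04],"twist":[-0.26, 0.31, 0.71]},
{"linear":[-0.42, 0.28, -0.04],"twist":[-0.26, 0.31, 0.71]},
{"linear":[-0.4, 0.32, -0.05],"twist":[-0.26, 0.31, 0.71]},
{"linear":[-0.37, 0.35, -0.05],"twist":[-0.26, 0.31, 0.71]},
{"linear":[-0.34, 0.37, -0.05],"twist":[-0.26, 0.31, 0.71]}]
```

Call:
play_rows([
  {"linear": [-0.64, -0.65, -0.05], "twist": [-0.26, 0.31, 0.71]},
  {"linear": [-0.69, -0.59, -0.09], "twist": [-0.26, 0.31, 0.71]},
  {"linear": [-0.73, -0.54, -0.13], "twist": [-0.26, 0.31, 0.71]},
  {"linear": [-0.76, -0.48, -0.17], "twist": [-0.26, 0.31, 0.71]},
  {"linear": [-0.79, -0.42, -0.2], "twist": [-0.26, 0.31, 0.71]},
  {"linear": [-0.81, -0.35, -0.24], "twist": [-0.26, 0.31, 0.71]},
  {"linear": [-0.82, -0.29, -0.28], "twist": [-0.26, 0.31, 0.71]},
  {"linear": [-0.83, -0.22, -0.31], "twist": [-0.26, 0.31, 0.71]},
  {"linear": [-0.83, -0.15, -0.34], "twist": [-0.26, 0.31, 0.71]},
], hand=-0.6)

```text
t: 1.27
tcp_pos: [400.6, 98.5, 255.7]
ee_rot: [3.0, -0.357, 2.17]
wrist_force: [1.3, 0.6, -0.4]
gripper_width: 68.4
```

```bash
python3 - <<'E'
from h import *
p,R,s=cur();print(s['t'],p,s['joints'],s['gripper_width'])
Q=lean(40);pre=tow([-104,-13,50])-Q[:,2]*110
plan([(pre+[0,0,40],Q,12)])
E
```

```text
1.275 [400.56666938  98.50628006 255.67078558] [-0.18444985  0.11727194 -0.2602462   1.34727899  0.35158759  0.78503446] 68.39210235999032
[{"linear":[-0.36, 0.1, 0.0],"twist":[-0.19, 0.22, 0.52]},
{"linear":[-0.35, 0.11, -0.01],"twist":[-0.19, 0.22, 0.52]},
{"linear":[-0.34, 0.13, -0.01],"twist":[-0.19, 0.22, 0.52]},
{"linear":[-0.34, 0.15, -0.02],"twist":[-0.19, 0.22, 0.52]},
{"linear":[-0.33, 0.17, -0.02],"twist":[-0.19, 0.22, 0.52]},
{"linear":[-0.32, 0.19, -0.02],"twist":[-0.19, 0.22, 0.52]},
{"linear":[-0.31, 0.21, -0.03],"twist":[-0.19, 0.22, 0.52]},
{"linear":[-0.29, 0.22, -0.03],"twist":[-0.19, 0.22, 0.52]},
{"linear":[-0.28, 0.24, -0.03],"twist":[-0.19, 0.22, 0.52]},
{"linear":[-0.27, 0.25, -0.03],"twist":[-0.19, 0.22, 0.52]},
{"linear":[-0.25, 0.27, -0.04],"twist":[-0.19, 0.22, 0.52]},
{"linear":[-0.23, 0.28, -0.04],"twist":[-0.19, 0.22, 0.52]}]
```

Tracking is good.

Call:
play_rows([
  {"linear": [-0.36, 0.1, 0.0], "twist": [-0.19, 0.22, 0.52]},
  {"linear": [-0.35, 0.11, -0.01], "twist": [-0.19, 0.22, 0.52]},
  {"linear": [-0.34, 0.13, -0.01], "twist": [-0.19, 0.22, 0.52]},
  {"linear": [-0.34, 0.15, -0.02], "twist": [-0.19, 0.22, 0.52]},
  {"linear": [-0.33, 0.17, -0.02], "twist": [-0.19, 0.22, 0.52]},
  {"linear": [-0.32, 0.19, -0.02], "twist": [-0.19, 0.22, 0.52]},
  {"linear": [-0.31, 0.21, -0.03], "twist": [-0.19, 0.22, 0.52]},
  {"linear": [-0.29, 0.22, -0.03], "twist": [-0.19, 0.22, 0.52]},
  {"linear": [-0.28, 0.24, -0.03], "twist": [-0.19, 0.22, 0.52]},
  {"linear": [-0.27, 0.25, -0.03], "twist": [-0.19, 0.22, 0.52]},
  {"linear": [-0.25, 0.27, -0.04], "twist": [-0.19, 0.22, 0.52]},
  {"linear": [-0.23, 0.28, -0.04], "twist": [-0.19, 0.22, 0.52]},
])

```text
t: 2.78
tcp_pos: [596.9, -79.1, 167.3]
ee_rot: [-3.131, -0.705, 1.4]
wrist_force: [-0.3, 0.4, 0.4]
gripper_width: 68.1
```

```bash
python3 - <<'E'
from h import *
p,R,s=cur();print(s['t'],p,s['ee_rot'],s['joints']); np.savez('w1.npz',p=p,R=R)
cv2.imwrite('pics/w1.png',cams.get_image('wrist'))
Q=lean(40);pre=tow([-104,-13,50])-Q[:,2]*110
plan([(pre,Q,2)])
E
```

```text
2.775 [596.87160735 -79.12512951 167.33911822] [-3.13131091 -0.70540266  1.39958223] [-0.55756728  0.64688101  0.14136391  1.3870815   0.6393138   1.07331348]
[{"linear":[-0.07, -0.05, 0.28],"twist":[0.08, -0.03, -0.16]},
{"linear":[-0.07, -0.05, 0.28],"twist":[0.08, -0.03, -0.16]}]
```

View pics/w1.png

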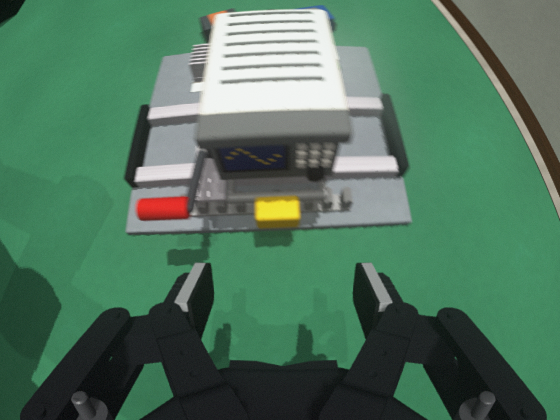

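Call:
play_rows([
  {"linear": [-0.07, -0.05, 0.28], "twist": [0.08, -0.03, -0.16]},
  {"linear": [-0.07, -0.05, 0.28], "twist": [0.08, -0.03, -0.16]},
  {"linear": [0, 0, 0], "twist": [0, 0, 0]},
])

```text
t: 3.2
tcp_pos: [593.2, -65.2, 132.4]
ee_rot: [-3.14, -0.698, 1.44]
wrist_force: [0.5, 0.4, 0.7]
gripper_width: 68.2
```

```bash
cat >> h.py <<'E'
def wray(uv,p,R):
    c,f=cam('wrist');v=np.array([uv[0]-c['cx'],uv[1]-c['cy']]);r=np.hypot(*v);t=r/f
    d=np.r_[v/r*np.sin(t),np.cos(t)];H=c['hand_eye']
    return p+R@H[:3,3],R@(H[:3,:3]@d)
def isect(rs):
    A=sum(np.eye(3)-np.outer(d,d)/(d@d) for o,d in rs);b=sum((np.eye(3)-np.outer(d,d)/(d@d))@o for o,d in rs)
    X=np.linalg.solve(A,b);return X,[np.linalg.norm(np.cross(X-o,d))/np.linalg.norm(d) for o,d in rs]
E
python3 - <<'E'
from h import *
p,R,s=cur();print(s['t'],p,s['ee_rot']); np.savez('w2.npz',p=p,R=R)
cv2.imwrite('pics/w2.png',cams.get_image('wrist'))
rays={'y':[], 'r':[]}
for n in(1,2):
    z=np.load(f'w{n}.npz');I=cv2.imread(f'pics/w{n}.png')
    for k,lo,hi in(('y',(20,150,60),(34,255,255)),('r',(0,170,60),(6,255,255))):
        b,_=blob(I,lo,hi);print(n,k,b[0]);rays[k].append(wray(b[0][1],z['p'],z['R']))
rays['r'].append(ray('side',(155.3,205.4)));rays['r'].append(ray('scene',(236.5,134.9)))
for k in rays:
    X,e=isect(rays[k]);print(k,X,e,tor(X))
for k in 'yr':
  for z in(50,62,106):
    print(k,z,[tor(o+d*(z-o[2])/d[2]).round(1) for o,d in rays[k][:2]])
E
```

```text
3.2 [593.22574186 -65.19109505 132.41354145] [-3.14022517 -0.69849743  1.44037141]
1 y (np.int32(1312), array([277. , 211.3]), array([255, 196,  45,  32], dtype=int32))
1 r (np.int32(1008), array([162.6, 208. ]), array([138, 197,  50,  23], dtype=int32))
2 y (np.int32(1743), array([283.9, 207.9]), array([259, 191,  51,  35], dtype=int32))
2 r (np.int32(1443), array([150.2, 199.5]), array([120, 187,  62,  26], dtype=int32))
y [607.01865514  32.29190346 -19.19079958] [np.float64(0.48629234505408886), np.float64(0.48629234505411967)] [-76.94489442 -12.96744888 -19.19079958]
r [512.8184281   -1.85080653 106.03621987] [np.float64(1.7501357813127199), np.float64(0.21585636659129848), np.float64(1.8387940150308308), np.float64(0.8283088953989155)] [-123.06140333   75.98576931  106.03621987]
y 50 [array([-106.4,  -13.9,   50. ]), array([-105.6,  -12.7,   50. ])]
y 62 [array([-111.4,  -14.1,   62. ]), array([-110.6,  -12.7,   62. ])]
y 106 [array([-129.8,  -14.7,  106. ]), array([-129.1,  -12.6,  106. ])]
r 50 [array([-98.8,  97.4,  50. ]), array([-97.7, 102.9,  50. ])]
r 62 [array([-104.2,   92.4,   62. ]), array([-103.1,   97.2,   62. ])]
r 106 [array([-123.7,   74.1,  106. ]), array([-123.1,   76.2,  106. ])]
```

View pics/w2.png

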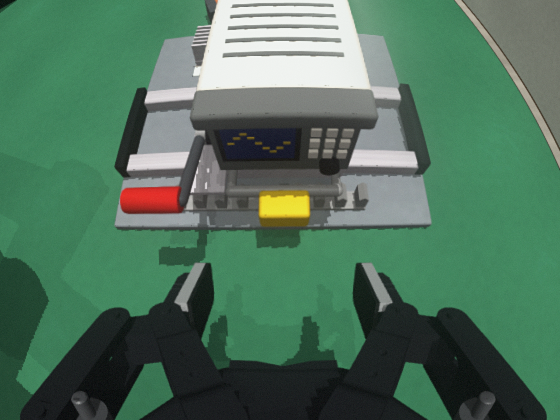

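```bash
python3 - <<'E'
from h import *
Q=lean(40);g=tow([-104,-12.8,50])
plan([(g-Q[:,2]*50,Q,2)])
E
```

```text
[{"linear":[0.01, 0.0, 0.5],"twist":[-0.0, 0.0, 0.0]},
{"linear":[0.01, 0.0, 0.5],"twist":[-0.0, 0.0, 0.0]}]
```

Call:
play_rows([
  {"linear": [0.01, 0, 0.5], "twist": [0, 0, 0]},
  {"linear": [0.01, 0, 0.5], "twist": [0, 0, 0]},
  {"linear": [0, 0, 0], "twist": [0, 0, 0]},
])

```text
t: 3.62
tcp_pos: [600.5, -27.3, 89.8]
ee_rot: [3.136, -0.696, 1.443]
wrist_force: [-1.0, 0.9, 0.5]
gripper_width: 67.7
```

```bash
python3 - <<'E'
from h import *
p,R,s=cur();print(s['t'],p,s['ee_rot']); np.savez('w3.npz',p=p,R=R)
cv2.imwrite('pics/w3.png',cams.get_image('wrist'))
print(blob(cv2.imread('pics/w3.png'),(20,150,60),(34,255,255))[0][0])
z2=np.load('w2.npz')
a=cv2.imread('pics/w2.png')[170:240,240:330];b=cv2.imread('pics/w3.png')[130:250,220:350]
cv2.imwrite('pics/y23.png',np.hstack([cv2.resize(a,(360,280)),cv2.resize(b,(390,280*1))]))
# top face vs front face : brightness split
for n in(2,3):
    I=cv2.imread(f'pics/w{n}.png');_,m=blob(I,(20,150,60),(34,255,255));ys,xs=np.nonzero(m)
    xc=int(np.median(xs));print(n,[(y,I[y,xc].tolist()) for y in range(ys.min()-1,ys.max()+2,2)])
E
```

```text
3.625 [600.52412337 -27.32460938  89.8283595 ] [ 3.1355751  -0.69626558  1.44341557]
(np.int32(2760), array([279.9, 237.2]), array([248, 216,  65,  44], dtype=int32))
2 [(132, [46, 30, 29]), (134, [43, 30, 26]), (136, [45, 29, 30]), (138, [47, 28, 27]), (140, [42, 30, 27]), (142, [34, 65, 74]), (144, [39, 40, 44]), (146, [42, 38, 38]), (148, [33, 44, 49]), (150, [43, 28, 27]), (152, [38, 24, 25]), (154, [39, 24, 24]), (156, [41, 26, 23]), (158, [26, 25, 23]), (160, [26, 32, 33]), (162, [42, 49, 47]), (164, [41, 48, 48]), (166, [44, 49, 50]), (168, [50, 55, 54]), (170, [79, 81, 84]), (172, [78, 80, 84]), (174, [77, 81, 82]), (176, [72, 76, 80]), (178, [78, 80, 76]), (180, [78, 80, 80]), (182, [79, 82, 80]), (184, [66, 71, 70]), (186, [90, 94, 96]), (188, [106, 111, 112]), (190, [65, 118, 133]), (192, [31, 134, 160]), (194, [29, 130, 158]), (196, [37, 184, 212]), (198, [48, 220, 238]), (200, [51, 223, 239]), (202, [52, 224, 238]), (204, [54, 226, 239]), (206, [54, 227, 239]), (208, [57, 228, 239]), (210, [57, 228, 239]), (212, [57, 229, 239]), (214, [49, 212, 235]), (216, [36, 174, 206
[... 702 characters left out ...]
), (200, [81, 86, 84]), (202, [82, 87, 82]), (204, [79, 83, 82]), (206, [52, 58, 60]), (208, [82, 90, 93]), (210, [92, 99, 101]), (212, [105, 115, 112]), (214, [117, 124, 124]), (216, [38, 119, 143]), (218, [28, 134, 162]), (220, [29, 136, 165]), (222, [31, 138, 165]), (224, [48, 213, 234]), (226, [50, 225, 239]), (228, [56, 228, 239]), (230, [53, 227, 238]), (232, [53, 227, 237]), (234, [55, 228, 238]), (236, [58, 229, 239]), (238, [54, 228, 238]), (240, [57, 229, 238]), (242, [60, 232, 240]), (244, [57, 231, 238]), (246, [60, 231, 239]), (248, [52, 211, 236]), (250, [37, 171, 202]), (252, [23, 95, 115]), (254, [25, 89, 103]), (256, [26, 89, 104]), (258, [23, 85, 101]), (260, [50, 81, 58])]
```

View pics/w3.png

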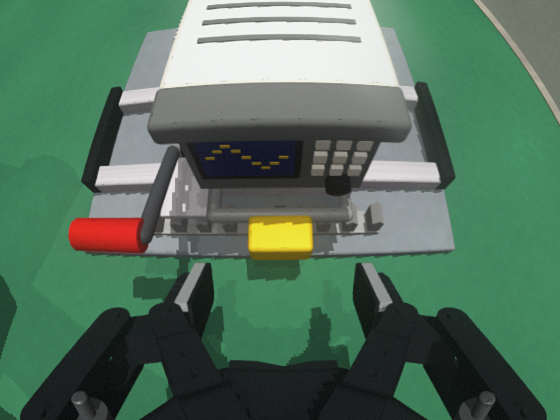

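```bash
python3 - <<'E'
from h import *
z2=np.load('w2.npz');z3=np.load('w3.npz')
X,e=isect([wray((284,215.5),z2['p'],z2['R']),wray((280.5,249.5),z3['p'],z3['R'])]);print(tor(X),e)
for z,uv in((z2,(284,215.5)),(z3,(280.5,249.5))):
    o,d=wray(uv,z['p'],z['R']);print(tor(o+d*(62-o[2])/d[2]))
Q=lean(40);g=tow([-104,-13.2,50])
plan([(g+Q[:,2]*13,Q,3)])
E
```

```text
[-117.27253887  -12.88818765   62.99146294] [np.float64(0.149845909415305), np.float64(0.14984590941537532)]
[-116.87496105  -12.7413252    62.        ]
[-117.00670374  -13.03577513   62.        ]
[{"linear":[-0.0, -0.01, 0.37],"twist":[0.02, 0.01, 0.01]},
{"linear":[-0.0, -0.01, 0.37],"twist":[0.02, 0.01, 0.01]},
{"linear":[-0.0, -0.01, 0.37],"twist":[0.02, 0.01, 0.01]}]
```

Call:
play_rows([
  {"linear": [0, -0.01, 0.37], "twist": [0.02, 0.01, 0.01]},
  {"linear": [0, -0.01, 0.37], "twist": [0.02, 0.01, 0.01]},
  {"linear": [0, -0.01, 0.37], "twist": [0.02, 0.01, 0.01]},
  {"linear": [0, 0, 0], "twist": [0, 0, 0]},
])

```text
t: 4.18
tcp_pos: [610.5, 9.0, 45.1]
ee_rot: [3.129, -0.695, 1.444]
wrist_force: [-0.1, -0.2, 1.2]
gripper_width: 68.4
```

```bash
python3 - <<'E'
from h import *
p,R,s=cur();print(s['t'],tor(p),s['wrist_force'])
cv2.imwrite('pics/w4.png',cams.get_image('wrist'))
print(blob(cv2.imread('pics/w4.png'),(20,150,60),(34,255,255))[0][0])
E
```

```text
4.175 [-99.55067729 -19.45233372  45.13744356] [-0.08479367 -0.15988362  1.21292578]
(np.int32(4726), array([268.5, 282.8]), array([224, 256,  90,  55], dtype=int32))
```

View pics/w4.png

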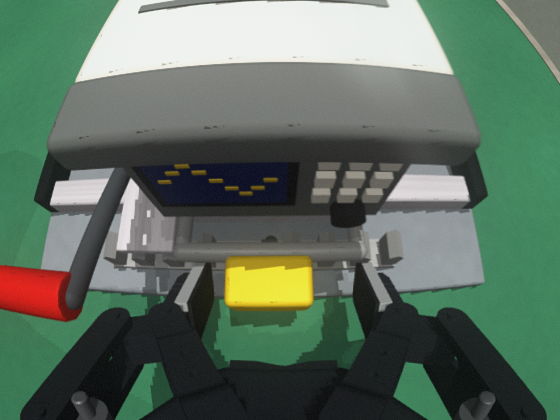

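```bash
python3 - <<'E'
from h import *
Q=lean(40);g=tow([-104,-13,50])
plan([(g+Q[:,2]*13,Q,2)])
E
```

```text
[{"linear":[-0.0, -0.06, 0.06],"twist":[0.06, 0.02, 0.02]},
{"linear":[-0.0, -0.06, 0.06],"twist":[0.06, 0.02, 0.02]}]
```

Call:
play_rows([
  {"linear": [0, -0.06, 0.06], "twist": [0.06, 0.02, 0.02]},
  {"linear": [0, -0.06, 0.06], "twist": [0.06, 0.02, 0.02]},
  {"linear": [0, 0, 0], "twist": [0, 0, 0]},
])

```text
t: 4.6
tcp_pos: [606.5, 11.2, 42.8]
ee_rot: [3.138, -0.698, 1.44]
wrist_force: [0.1, 0.9, -0.3]
gripper_width: 68.3
```

```bash
python3 - <<'E'
from h import *
p,R,s=cur();print(s['t'],tor(p),s['wrist_force'])
E
```

```text
4.6 [-97.9085925  -15.1927219   42.77756189] [ 0.14703765  0.88147659 -0.3169984 ]
```

Call:
play_rows([
  {"linear": [0, -0.04, 0.12], "twist": [0, 0, 0]},
  {"linear": [0, 0, 0], "twist": [0, 0, 0]},
])

```text
t: 4.85
tcp_pos: [608.3, 12.2, 40.3]
ee_rot: [3.127, -0.694, 1.444]
wrist_force: [-1.2, -1.3, -1.3]
gripper_width: 68.2
```

Call:
play_rows([
  {"linear": [0, 0, 0], "twist": [0, 0, 0]},
  {"linear": [0, 0, 0], "twist": [0, 0, 0]},
  {"linear": [0, 0, 0], "twist": [0, 0, 0]},
  {"linear": [0, 0, 0], "twist": [0, 0, 0]},
  {"linear": [0, 0, 0], "twist": [0, 0, 0]},
], hand=1, newtons=60)

```text
t: 5.48
tcp_pos: [606.8, 8.7, 40.1]
ee_rot: [3.128, -0.686, 1.443]
wrist_force: [-1.4, -2.7, 3.2]
gripper_width: 38.7
```

```bash
python3 - <<'E'
from h import *
p,R,s=cur();print(s['t'],tor(p),s['wrist_force'],s['gripper_width'])
cv2.imwrite('pics/w5.png',cams.get_image('wrist'))
print(R.T@[0,0,1],R.T@-RR[:,1])
E
```

```text
5.475 [-100.39687251  -15.86427985   40.08553046] [-1.38994385 -2.73582352  3.2059909 ] 38.69660398335753
[ 0.63352167  0.01016334 -0.77365819] [-0.00192037  0.9999313   0.01156331]
```

View pics/w5.png

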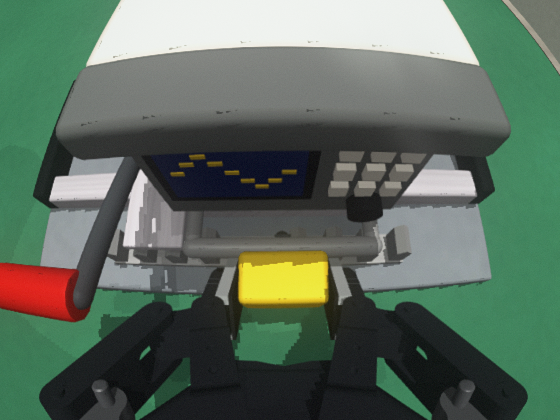

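Call:
play_rows([
  {"linear": [0.12, 0, -0.14], "twist": [0, 0, 0]},
  {"linear": [0.12, 0, -0.14], "twist": [0, 0, 0]},
  {"linear": [0, 0, 0], "twist": [0, 0, 0]},
])

```text
t: 5.9
tcp_pos: [605.4, 8.8, 60.7]
ee_rot: [3.132, -0.682, 1.442]
wrist_force: [0.9, -0.4, -7.3]
gripper_width: 38.9
```

```bash
python3 - <<'E'
from h import *
p,R,s=cur();print(s['t'],tor(p),s['wrist_force'],s['gripper_width'],s['ee_rot'])
cv2.imwrite('pics/w6.png',cams.get_image('wrist'))
print(blob(cv2.imread('pics/w5.png'),(20,150,60),(34,255,255))[0][0],blob(cv2.imread('pics/w6.png'),(20,150,60),(34,255,255))[0][0])
E
```

```text
5.9 [-100.41661771  -14.37789722   60.67454641] [ 0.90841377 -0.35745075 -7.28667098] 38.916965228417666 [ 3.1322572  -0.6822774   1.44211885]
(np.int32(5032), array([283., 279.]), array([237, 251,  92,  57], dtype=int32)) (np.int32(5000), array([282.8, 279.1]), array([238, 251,  91,  57], dtype=int32))
```

View pics/w6.png

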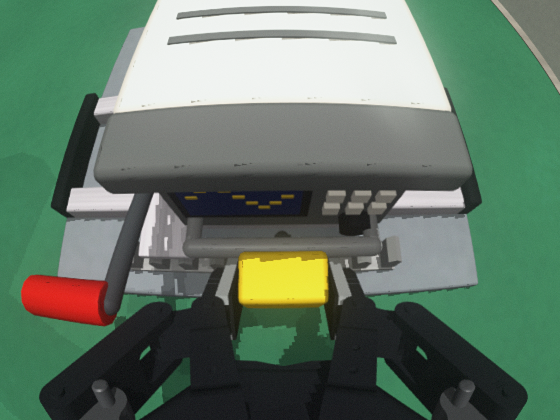

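Call:
play_rows([
  {"linear": [0.03, 0.1, -0.04], "twist": [0, 0, 0]},
  {"linear": [0, 0.2, 0], "twist": [0, 0, 0]},
  {"linear": [0, 0.2, 0], "twist": [0, 0, 0]},
  {"linear": [0, 0.15, 0], "twist": [0, 0, 0]},
  {"linear": [0, 0, 0], "twist": [0, 0, 0]},
])

```text
t: 6.58
tcp_pos: [645.8, 3.9, 61.7]
ee_rot: [3.135, -0.683, 1.442]
wrist_force: [0.6, -1.3, -7.4]
gripper_width: 39.0
```

```bash
python3 - <<'E'
from h import *
p,R,s=cur();print(s['t'],tor(p),s['wrist_force'],s['gripper_width'],s['ee_rot'])
cv2.imwrite('pics/scene7.png',cams.get_image('scene'));cv2.imwrite('pics/side7.png',cams.get_image('side'))
D=cv2.imread('pics/side7.png');S=cv2.imread('pics/scene7.png')
cv2.imwrite('pics/z7.png',np.hstack([cv2.resize(S[160:340,170:350],(400,400)),cv2.resize(D[150:330,180:360],(400,400))]))
E
```

```text
6.575 [-100.00727822  -55.06707003   61.72223406] [ 0.63612087 -1.28397962 -7.35033466] 38.998640608025184 [ 3.13488629 -0.68327123  1.44177831]
```

View pics/z7.png

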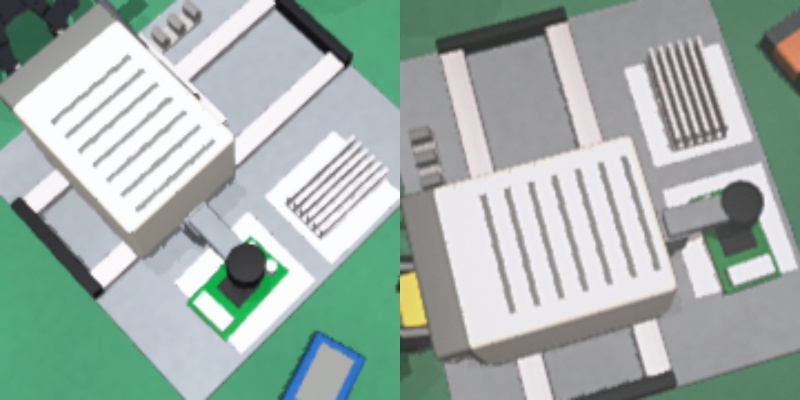

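```bash
python3 - <<'E'
from h import *
X,e=tri((280.7,278.8),(333.9,241.4));print(tor(X),e)
for n,q in(('scene',(276.4,289)),('side',(330.5,256.6))):print(tor(onz(n,q,22)))
f=400/180
for a,b in[((160,37),(420,136)),((176,24),(425,155)),((190,11),(431,176))]:
    X,e=tri((170+a[0]/f,160+a[1]/f),(180+(b[0]-400)/f,150+b[1]/f));print('tooth',tor(X),e)
E
```

```text
[137.12591063 -54.02191125  95.71108857] 0.4108619300581181
[136.48583355 -62.9694898   22.        ]
[137.63162867 -62.68774279  22.        ]
tooth [-67.50891392  45.45060799  83.97551689] 32.98804515642198
tooth [-79.62667152  64.21396547  30.47495097] 2.0223337898111433
tooth [-83.19359818  70.03440335  12.98412324] 32.91712486562348
```

Call:
play_rows([
  {"linear": [0, 0, 0], "twist": [0, 0, 0]},
  {"linear": [0, 0, 0], "twist": [0, 0, 0]},
  {"linear": [0, 0, 0], "twist": [0, 0, 0]},
  {"linear": [0, 0, 0], "twist": [0, 0, 0]},
  {"linear": [0, 0, 0], "twist": [0, 0, 0]},
], hand=-0.5)

```text
t: 7.3
tcp_pos: [645.5, 5.7, 66.2]
ee_rot: [3.134, -0.689, 1.44]
wrist_force: [-0.7, 0.3, 0.0]
gripper_width: 64.0
```

Call:
play_rows([
  {"linear": [0, 0, -0.5], "twist": [0, 0, 0]},
  {"linear": [0, 0, -0.6], "twist": [0, 0, 0]},
  {"linear": [0, 0, -0.5], "twist": [0, 0, 0]},
  {"linear": [0, 0, 0], "twist": [0, 0, 0]},
])

```text
t: 7.8
tcp_pos: [636.0, -55.3, 141.7]
ee_rot: [3.136, -0.691, 1.439]
wrist_force: [0.1, 0.3, -0.5]
gripper_width: 64.3
```

```bash
python3 - <<'E'
from h import *
p,R,s=cur();print(s['t'],p,tor(p),s['wrist_force'],s['gripper_width'],s['ee_rot'])
np.savez('w8.npz',p=p,R=R)
I=cams.get_image('wrist');cv2.imwrite('pics/w8.png',I)
for k,lo,hi in(('y',(20,150,60),(34,255,255)),('r',(0,170,60),(6,255,255))):
    b,_=blob(I,lo,hi);o,d=wray(b[0][1],p,R);print(b[0],[tor(o+d*(z-o[2])/d[2]).round(1) for z in(52,72,106)])
S=cams.get_image('scene');D=cams.get_image('side');cv2.imwrite('pics/scene8.png',S);cv2.imwrite('pics/side8.png',D)
print(blob(S,(0,150,60),(8,255,255),(150,110,380,345))[0][:1],blob(D,(0,150,60),(8,255,255),(140,140,380,350))[0][:1],blob(D,(20,150,60),(32,255,255),(140,140,380,350))[0][:1])
E
```

```text
7.8 [635.95285133 -55.26175138 141.6946697 ] [-159.9862364   -53.05442566  141.6946697 ] [ 0.11520819  0.30083978 -0.52624116] 64.32437285300452 [ 3.13565858 -0.6905222   1.43940576]
(np.int32(1671), array([283. , 228.3]), array([258, 211,  51,  35], dtype=int32)) [array([-105.9,  -53.9,   52. ]), array([-112.7,  -53.7,   72. ]), array([-124.3,  -53.5,  106. ])]
(np.int32(1403), array([151.6, 225.4]), array([122, 213,  61,  25], dtype=int32)) [array([-103.8,   58.6,   52. ]), array([-110.8,   49.7,   72. ]), array([-122.7,   34.6,  106. ])]
[(np.int32(193), array([220.3, 148.1]), array([210, 139,  21,  19], dtype=int32))] [(np.int32(264), array([160.4, 229.5]), array([154, 217,  14,  27], dtype=int32))] [(np.int32(7), array([184.9, 296.9]), array([184, 294,   4,   6], dtype=int32))]
```

View pics/w8.png

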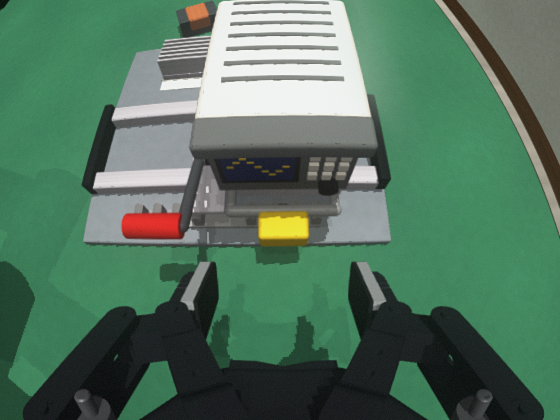

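```bash
python3 - <<'E'
from h import *
z=np.load('w8.npz')
X,e=isect([ray('scene',(220.3,148.1)),ray('side',(160.4,229.5)),wray((151.6,225.4),z['p'],z['R'])]);print(X,tor(X),e)
Q=downR();K=tow([-121,37,106])
p,R,_=cur();rv=Ro.from_matrix(R.T@Q).as_rotvec();print(np.degrees(rv))
Q2=Q@np.diag([-1,-1,1]);print(np.degrees(Ro.from_matrix(R.T@Q2).as_rotvec()))
Rm=R@Ro.from_rotvec(rv*.5).as_matrix()
plan([(tow([-200,-20,220]),Rm,9),(K+[0,0,70],Q,9)])
E
```

```text
[554.02625798  -6.70327767 107.06897653] [-122.50751451   34.49691626  107.06897653] [np.float64(0.9082046698515194), np.float64(1.3842720917849813), np.float64(0.5580593915431343)]
[ 31.05295318 -31.02336177 -86.18376156]
[-31.00538547 -31.03495973  85.94426092]
[{"linear":[0.04, -0.06, -0.17],"twist":[0.29, -0.29, -0.8]},
{"linear":[0.04, -0.06, -0.16],"twist":[0.29, -0.29, -0.8]},
{"linear":[0.04, -0.06, -0.16],"twist":[0.29, -0.29, -0.8]},
{"linear":[0.04, -0.06, -0.16],"twist":[0.29, -0.29, -0.8]},
{"linear":[0.04, -0.07, -0.16],"twist":[0.29, -0.29, -0.8]},
{"linear":[0.04, -0.07, -0.16],"twist":[0.29, -0.29, -0.8]},
{"linear":[0.04, -0.07, -0.16],"twist":[0.29, -0.29, -0.8]},
{"linear":[0.04, -0.07, -0.16],"twist":[0.29, -0.29, -0.8]},
{"linear":[0.04, -0.07, -0.16],"twist":[0.29, -0.29, -0.8]}]
[{"linear":[0.14, 0.02, 0.14],"twist":[0.29, -0.29, -0.8]},
{"linear":[0.14, 0.03, 0.14],"twist":[0.29, -0.29, -0.8]},
{"linear":[0.14, 0.05, 0.13],"twist":[0.29, -0.29, -0.8]},
{"linear":[0.14, 0.06, 0.12],"twist":[0.29, -0.29, -0.8]},
{"linear":[0.14, 0.08, 0.12],"twist":[0.29, -0.29, -0.8]},
{"linear":[0.13, 0.09, 0.11],"twist":[0.29, -0.29, -0.8]},
{"linear":[0.13, 0.11, 0.1],"twist":[0.29, -0.29, -0.8]},
{"linear":[0.12, 0.12, 0.1],"twist":[0.29, -0.29, -0.8]},
{"linear":[0.11, 0.13, 0.09],"twist":[0.29, -0.29, -0.8]}]
```

Call:
play_rows([
  {"linear": [0.04, -0.06, -0.17], "twist": [0.29, -0.29, -0.8]},
  {"linear": [0.04, -0.06, -0.16], "twist": [0.29, -0.29, -0.8]},
  {"linear": [0.04, -0.06, -0.16], "twist": [0.29, -0.29, -0.8]},
  {"linear": [0.04, -0.06, -0.16], "twist": [0.29, -0.29, -0.8]},
  {"linear": [0.04, -0.07, -0.16], "twist": [0.29, -0.29, -0.8]},
  {"linear": [0.04, -0.07, -0.16], "twist": [0.29, -0.29, -0.8]},
  {"linear": [0.04, -0.07, -0.16], "twist": [0.29, -0.29, -0.8]},
  {"linear": [0.04, -0.07, -0.16], "twist": [0.29, -0.29, -0.8]},
  {"linear": [0.04, -0.07, -0.16], "twist": [0.29, -0.29, -0.8]},
])

```text
t: 9.07
tcp_pos: [590.9, -78.1, 207.9]
ee_rot: [3.002, -0.354, 2.31]
wrist_force: [-0.6, -0.4, 0.3]
gripper_width: 63.8
```

```bash
python3 - <<'E'
from h import *
p,R,s=cur();print(s['t'],p,tor(p),s['joints'])
plan([(tow([-121.5,38,190]),downR(),10)])
E
```

```text
9.075 [590.85750499 -78.09880881 207.89730056] [-188.50010703  -11.31618618  207.89730056] [-0.38324709  0.64891297  0.39356412  1.5773323   0.27780656  0.43637973]
[{"linear":[0.12, 0.02, 0.08],"twist":[0.25, -0.28, -0.68]},
{"linear":[0.12, 0.03, 0.07],"twist":[0.25, -0.28, -0.68]},
{"linear":[0.12, 0.04, 0.07],"twist":[0.25, -0.28, -0.68]},
{"linear":[0.11, 0.05, 0.07],"twist":[0.25, -0.28, -0.68]},
{"linear":[0.11, 0.06, 0.06],"twist":[0.25, -0.28, -0.68]},
{"linear":[0.11, 0.07, 0.06],"twist":[0.25, -0.28, -0.68]},
{"linear":[0.11, 0.08, 0.05],"twist":[0.25, -0.28, -0.68]},
{"linear":[0.1, 0.09, 0.05],"twist":[0.25, -0.28, -0.68]},
{"linear":[0.1, 0.1, 0.04],"twist":[0.25, -0.28, -0.68]},
{"linear":[0.09, 0.1, 0.04],"twist":[0.25, -0.28, -0.68]}]
```

Call:
play_rows([
  {"linear": [0.12, 0.02, 0.08], "twist": [0.25, -0.28, -0.68]},
  {"linear": [0.12, 0.03, 0.07], "twist": [0.25, -0.28, -0.68]},
  {"linear": [0.12, 0.04, 0.07], "twist": [0.25, -0.28, -0.68]},
  {"linear": [0.11, 0.05, 0.07], "twist": [0.25, -0.28, -0.68]},
  {"linear": [0.11, 0.06, 0.06], "twist": [0.25, -0.28, -0.68]},
  {"linear": [0.11, 0.07, 0.06], "twist": [0.25, -0.28, -0.68]},
  {"linear": [0.11, 0.08, 0.05], "twist": [0.25, -0.28, -0.68]},
  {"linear": [0.1, 0.09, 0.05], "twist": [0.25, -0.28, -0.68]},
  {"linear": [0.1, 0.1, 0.04], "twist": [0.25, -0.28, -0.68]},
  {"linear": [0.09, 0.1, 0.04], "twist": [0.25, -0.28, -0.68]},
  {"linear": [0, 0, 0], "twist": [0, 0, 0]},
])

```text
t: 10.45
tcp_pos: [537.8, 10.2, 172.8]
ee_rot: [-3.133, -0.015, 3.045]
wrist_force: [-0.1, -0.9, 0.8]
gripper_width: 64.4
```

```bash
python3 - <<'E'
from h import *
p,R,s=cur();print(s['t'],p,tor(p),s['joints'],s['ee_rot'])
I=cams.get_image('wrist');cv2.imwrite('pics/w9.png',I)
b,_=blob(I,(0,170,60),(6,255,255));o,d=wray(b[0][1],p,R);print(b[0],[tor(o+d*(z-o[2])/d[2]).round(1) for z in(106,)])
z=np.load('w8.npz');X,e=isect([(o,d),wray((151.6,225.4),z['p'],z['R'])]);print(tor(X),e)
plan([(tow([-121.5,38,90]),downR(),4)])
E
```

```text
10.45 [537.76042105  10.22257475 172.83690525] [-107.84346059   52.82796789  172.83690525] [-0.09413465  0.33990264 -0.12649636  1.11979434 -0.00828952  0.00209201] [-3.13327094 -0.01537964  3.04536582]
(np.int32(1397), array([261.5, 251.8]), array([250, 222,  24,  61], dtype=int32)) [array([-122.9,   33.8,  106. ])]
[-122.99762936   34.274888    106.81908209] [np.float64(0.1639597972520996), np.float64(0.16395979725209958)]
[{"linear":[-0.06, -0.05, 0.34],"twist":[-0.02, -0.04, 0.08]},
{"linear":[-0.06, -0.05, 0.35],"twist":[-0.02, -0.04, 0.08]},
{"linear":[-0.06, -0.05, 0.35],"twist":[-0.02, -0.04, 0.08]},
{"linear":[-0.06, -0.05, 0.35],"twist":[-0.02, -0.04, 0.08]}]
```

View pics/w9.png

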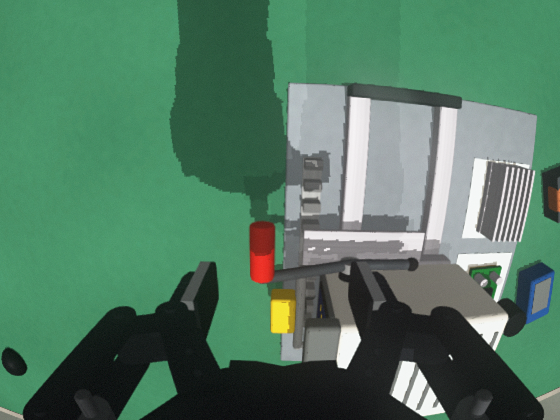

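```bash
python3 - <<'E'
from h import *
plan([(tow([-122.5,38,165]),downR(),2)])
E
```

```text
[{"linear":[-0.12, -0.12, 0.06],"twist":[-0.04, -0.07, 0.16]},
{"linear":[-0.12, -0.12, 0.07],"twist":[-0.04, -0.07, 0.16]}]
```

Call:
play_rows([
  {"linear": [-0.12, -0.12, 0.06], "twist": [-0.04, -0.07, 0.16]},
  {"linear": [-0.12, -0.12, 0.07], "twist": [-0.04, -0.07, 0.16]},
  {"linear": [0, 0, 0], "twist": [0, 0, 0]},
])

```text
t: 10.88
tcp_pos: [552.6, -8.4, 163.5]
ee_rot: [3.141, -0.001, 3.005]
wrist_force: [0.0, 0.2, -0.2]
gripper_width: 64.3
```

```bash
python3 - <<'E'
from h import *
p,R,s=cur();print(s['t'],tor(p),s['ee_rot'])
plan([(tow([-122.5,38,90]),downR(),3)])
E
```

```text
10.875 [-124.41480491   35.69756721  163.49853897] [ 3.14113877e+00 -6.86423525e-04  3.00538455e+00]
[{"linear":[0.01, 0.01, 0.41],"twist":[0.0, -0.0, -0.02]},
{"linear":[0.01, 0.01, 0.41],"twist":[0.0, -0.0, -0.02]},
{"linear":[0.01, 0.01, 0.41],"twist":[0.0, -0.0, -0.02]}]
```

Call:
play_rows([
  {"linear": [0.02, 0.02, 0.41], "twist": [0, 0, -0.02]},
  {"linear": [0.02, 0.01, 0.41], "twist": [0, 0, -0.02]},
  {"linear": [0.01, 0.01, 0.41], "twist": [0, 0, -0.02]},
  {"linear": [0, 0, 0], "twist": [0, 0, 0]},
])

```text
t: 11.38
tcp_pos: [551.7, -7.8, 88.3]
ee_rot: [3.14, 0.001, 3.007]
wrist_force: [0.3, -0.4, 0.3]
gripper_width: 64.2
```

```bash
python3 - <<'E'
from h import *
p,R,s=cur();print(s['t'],tor(p),s['ee_rot'],s['wrist_force'])
cv2.imwrite('pics/w10.png',cams.get_image('wrist'))
E
```

```text
11.375 [-123.89283299   36.6424816    88.26286185] [3.14035768e+00 9.69115221e-04 3.00710461e+00] [ 0.31877044 -0.43062045  0.32956354]
```

View pics/w10.png

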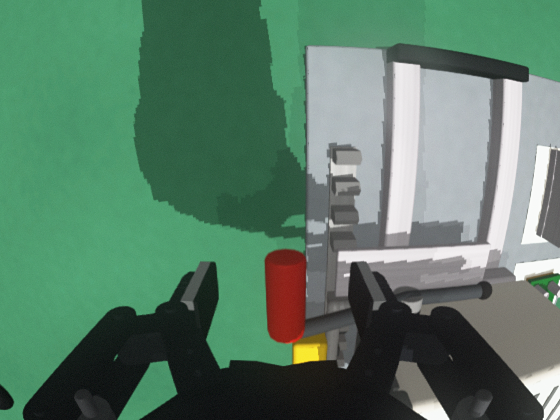

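Call:
play_rows([
  {"linear": [0.02, 0.01, 0], "twist": [0, 0, 0]},
  {"linear": [0, 0, 0], "twist": [0, 0, 0]},
  {"linear": [0, 0, 0], "twist": [0, 0, 0]},
  {"linear": [0, 0, 0], "twist": [0, 0, 0]},
  {"linear": [0, 0, 0], "twist": [0, 0, 0]},
  {"linear": [0, 0, 0], "twist": [0, 0, 0]},
], hand=1, newtons=40)

```text
t: 12.18
tcp_pos: [554.1, -7.0, 92.7]
ee_rot: [3.139, 0.008, 3.008]
wrist_force: [-0.1, 1.1, -1.6]
gripper_width: 16.1
```

```bash
python3 - <<'E'
from h import *
p,R,s=cur();print(s['t'],tor(p),s['ee_rot'],s['wrist_force'],s['gripper_width'])
cv2.imwrite('pics/w11.png',cams.get_image('wrist'))
E
```

```text
12.175 [-122.79058669   34.34571105   92.66965595] [3.13919347 0.00849207 3.007663  ] [-0.05817683  1.05290703 -1.64419968] 16.143935976996563
```

View pics/w11.png

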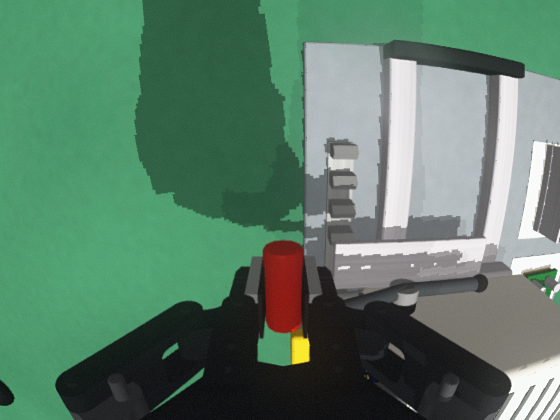

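```bash
cat >> h.py <<'E'
from scipy.optimize import brentq
def tau(phi):
    if phi<0.5: return 0.
    return max(0,brentq(lambda t:50+30*np.cos(t)+120*np.sin(t)-54*np.sin(phi+t)-54,-.1,.4))
def knob(phi):
    t=tau(phi);pv=np.array([70-120*np.cos(t)+30*np.sin(t),50+30*np.cos(t)+120*np.sin(t)])
    a=.35+phi+t;return pv+75*np.array([-np.cos(a),np.sin(a)])
K0=knob(0)
# TCP when folded in rail coords
T0=np.array([-122.8,35.0,92.7])
def tcpfor(phi):
    d=knob(phi)-K0;return tow(T0+[d[0],0,d[1]])
def bestphi(p):
    r=tor(p);g=np.linspace(0,1.9,381);e=[np.hypot(*( (tor(tcpfor(x))-r)[[0,2]])) for x in g];i=int(np.argmin(e));return g[i],e[i]
E
python3 - <<'E'
from h import *
for f in(0,.5,1,1.35,1.75):print(f,tau(f),knob(f))
p,R,s=cur();Q=downR()
plan([(tcpfor(f),Q,1) for f in(.1,.2,.3,.4,.5,.6)])
E
```

```text
0 0.0 [-120.45295346  105.71733556]
0.5 0 [-99.49873594 136.34603039]
1 0.2118159778960863 [-41.68453723 179.5547746 ]
1.35 0.24294754962492807 [-11.98751641 177.85279779]
1.75 0.2070009634877793 [  9.08859408 159.5993289 ]
[{"linear":[0.01, 0.05, -0.12],"twist":[0.02, 0.08, -0.03]}]
[{"linear":[-0.0, 0.06, -0.11],"twist":[-0.0, -0.0, -0.0]}]
[{"linear":[0.0, 0.07, -0.1],"twist":[0.0, 0.0, -0.0]}]
[{"linear":[0.0, 0.08, -0.1],"twist":[-0.0, -0.0, -0.0]}]
[{"linear":[-0.0, 0.09, -0.09],"twist":[0.0, 0.0, -0.0]}]
[{"linear":[0.0, 0.19, -0.24],"twist":[0.0, 0.0, -0.0]}]
```

Call:
play_rows([
  {"linear": [0.01, 0.05, -0.12], "twist": [0.02, 0.06, -0.03]},
  {"linear": [0, 0.06, -0.11], "twist": [0, 0, 0]},
  {"linear": [0, 0.07, -0.1], "twist": [0, 0, 0]},
  {"linear": [0, 0.08, -0.1], "twist": [0, 0, 0]},
], newtons=35)

```text
t: 12.72
tcp_pos: [554.0, 2.5, 119.2]
ee_rot: [-3.125, -0.0, 3.007]
wrist_force: [-0.2, -8.5, -2.6]
gripper_width: 16.6
```

```bash
python3 - <<'E'
from h import *
p,R,s=cur();print(s['t'],tor(p),s['ee_rot'],s['wrist_force'],s['gripper_width'],bestphi(p))
cv2.imwrite('pics/w12.png',cams.get_image('wrist'))
f0=bestphi(p)[0];print([round(tau(f),3) for f in(.5,.55,.6,.7,.8,.9)])
plan([(tcpfor(f),downR(),1) for f in(f0+.1,.5,.53,.56,.6,.65,.7)])
E
```

```text
12.725 [-113.39358032   35.71660996  119.16695964] [-3.12501061e+00 -4.87445844e-04  3.00739209e+00] [-0.19013688 -8.50364945 -2.58111996] 16.62819357913921 (np.float64(0.355), np.float64(5.314118438969698))
[0, 0.03, 0.06, 0.112, 0.154, 0.187]
[{"linear":[-0.0, 0.14, -0.02],"twist":[-0.16, 0.01, -0.03]}]
[{"linear":[0.0, 0.04, -0.04],"twist":[0.0, -0.0, -0.0]}]
[{"linear":[-0.0, 0.05, -0.07],"twist":[0.0, 0.0, 0.0]}]
[{"linear":[0.0, 0.06, -0.07],"twist":[0.0, 0.0, 0.0]}]
[{"linear":[0.0, 0.08, -0.09],"twist":[0.0, 0.0, 0.0]}]
[{"linear":[-0.0, 0.1, -0.1],"twist":[0.0, 0.0, 0.0]}]
[{"linear":[0.0, 0.1, -0.09],"twist":[0.0, 0.0, 0.0]}]
```

View pics/w12.png

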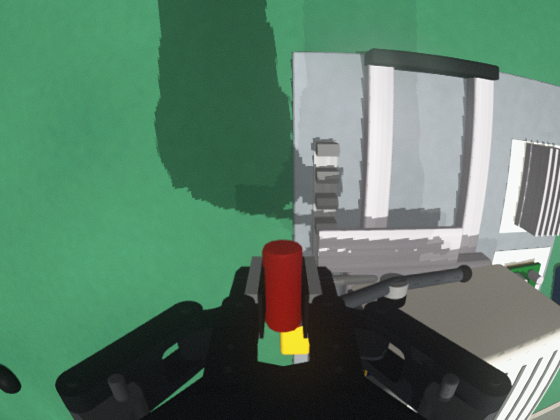

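```bash
python3 - <<'E'
from h import *
p,R,s=cur();k=knob(.37);
for f in(.45,.5,.53,.56,.6,.65,.7,.75,.8,.9,1.0,1.1,1.2,1.3,1.4,1.5,1.6,1.7,1.8):
    n=knob(f);print(f,((n-k)/60).round(2),n.round(1));k=n
E
```

```text
0.45 [0.07 0.07] [-102.3  133.8]
0.5 [0.05 0.04] [-99.5 136.3]
0.53 [0.05 0.07] [-96.2 140.8]
0.56 [0.06 0.07] [-92.7 145.2]
0.6 [0.08 0.09] [-87.9 150.6]
0.65 [0.1 0.1] [-81.9 156.7]
0.7 [0.1  0.09] [-75.8 162. ]
0.75 [0.1  0.08] [-69.7 166.5]
0.8 [0.1  0.06] [-63.8 170.4]
0.9 [0.19 0.1 ] [-52.3 176.1]
1.0 [0.18 0.06] [-41.7 179.6]
1.1 [0.16 0.02] [-32. 181.]
1.2 [ 0.15 -0.  ] [-23.3 180.8]
1.3 [ 0.13 -0.03] [-15.5 179.1]
1.4 [ 0.11 -0.05] [ -8.7 176.3]
1.5 [ 0.1  -0.06] [ -2.7 172.5]
1.6 [ 0.09 -0.08] [  2.6 167.9]
1.7 [ 0.08 -0.09] [  7.1 162.5]
1.8 [ 0.06 -0.1 ] [ 10.9 156.5]
```

Call:
play_rows([
  {"linear": [0, 0.07, -0.08], "twist": [-0.12, 0, -0.03]},
  {"linear": [0, 0.05, -0.05], "twist": [0, 0, 0]},
  {"linear": [0, 0, 0], "twist": [0, 0, 0]},
])

```text
t: 13.15
tcp_pos: [554.8, 7.0, 129.5]
ee_rot: [-3.13, 0.001, 3.009]
wrist_force: [1.4, -1.0, -5.9]
gripper_width: 16.3
```

```bash
python3 - <<'E'
from h import *
p,R,s=cur();print(s['t'],tor(p),s['ee_rot'],s['wrist_force'],s['gripper_width'],bestphi(p))
S=cams.get_image('scene');D=cams.get_image('side');cv2.imwrite('pics/s13.png',np.hstack([cv2.resize(S[100:300,120:320],(400,400)),cv2.resize(D[140:340,130:330],(400,400))]))
E
```

```text
13.15 [-108.82341935   35.48282804  129.49134539] [-3.12968657e+00  6.15022736e-04  3.00909947e+00] [ 1.42093071 -1.04454317 -5.87104062] 16.255031923413725 (np.float64(0.485), np.float64(9.243573692454913))
```

View pics/s13.png

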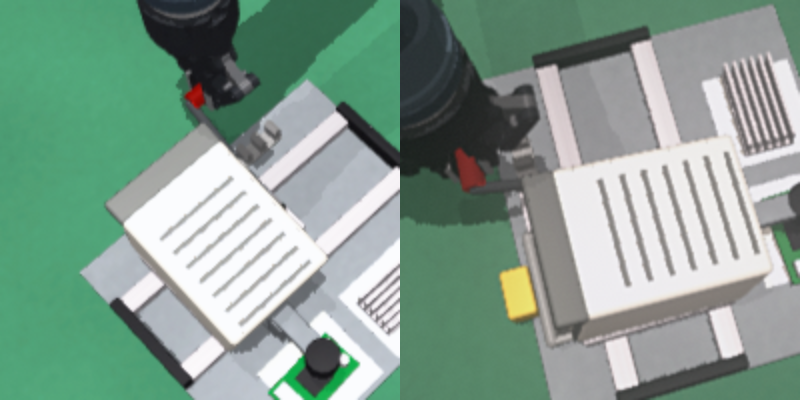

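```bash
python3 - <<'E'
from h import *
p,R,s=cur()
I=cams.get_image('wrist');cv2.imwrite('pics/w13.png',I)
for n in(11,12,13):
    J=cv2.imread(f'pics/w{n}.png');b,m=blob(J,(0,150,50),(6,255,255));print(n,b[0]);print([(r,int((m[r]>0).sum())) for r in range(245,335,15)])
E
```

```text
11 (np.int32(3286), array([283. , 285.1]), array([263, 241,  41,  92], dtype=int32))
[(245, 34), (260, 41), (275, 38), (290, 37), (305, 37), (320, 36)]
12 (np.int32(3220), array([282.6, 284.6]), array([263, 240,  40,  92], dtype=int32))
[(245, 34), (260, 40), (275, 37), (290, 37), (305, 35), (320, 36)]
13 (np.int32(3205), array([282.8, 284. ]), array([263, 240,  40,  91], dtype=int32))
[(245, 36), (260, 40), (275, 37), (290, 37), (305, 35), (320, 36)]
```

View pics/w13.png

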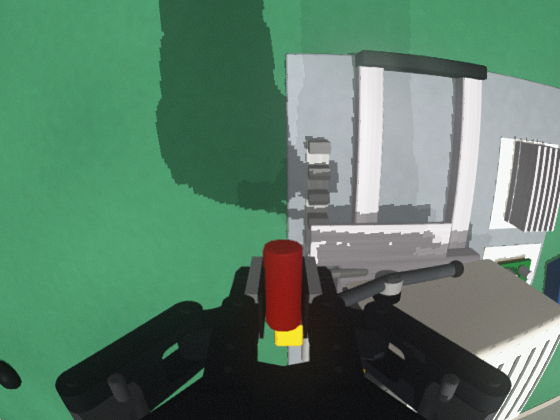

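```bash
python3 - <<'E'
from h import *
from scipy.optimize import fsolve
def kn(f,t):
    pv=np.array([70-120*np.cos(t)+30*np.sin(t),50+30*np.cos(t)+120*np.sin(t)]);a=.35+f+t
    return pv+75*np.array([-np.cos(a),np.sin(a)])
for f0 in(0,.05,.1):
  for q in((-113.4,119.2),(-108.8,129.5)):
    d=np.array([q[0]+122.8,q[1]-92.7]);print(f0,q,fsolve(lambda v:kn(*v)-kn(f0,0)-d,[.4,0]))
p,R,s=cur();
for n in('scene','side'):
    I=cams.get_image(n);cv2.imwrite(f'pics/{n}14.png',I)
# compare hood/front corners before/after
a=cv2.imread('pics/side8.png')[170:310,150:290];b=cv2.imread('pics/side14.png')[170:310,150:290]
cv2.imwrite('pics/cmp.png',np.hstack([cv2.resize(a,(400,400)),cv2.resize(b,(400,400))]))
E
```

```text
0 (-113.4, 119.2) [-0.10494679  0.18125666]
0 (-108.8, 129.5) [-0.10498273  0.23791847]
0.05 (-113.4, 119.2) [-0.10501729  0.200095  ]
0.05 (-108.8, 129.5) [-0.10504566  0.25661231]
0.1 (-113.4, 119.2) [-0.1050551   0.21893183]
0.1 (-108.8, 129.5) [-0.10494645  0.27526953]<stdin>:8: RuntimeWarning: The iteration is not making good progress, as measured by the 
 improvement from the last ten iterations.
```

View pics/cmp.png

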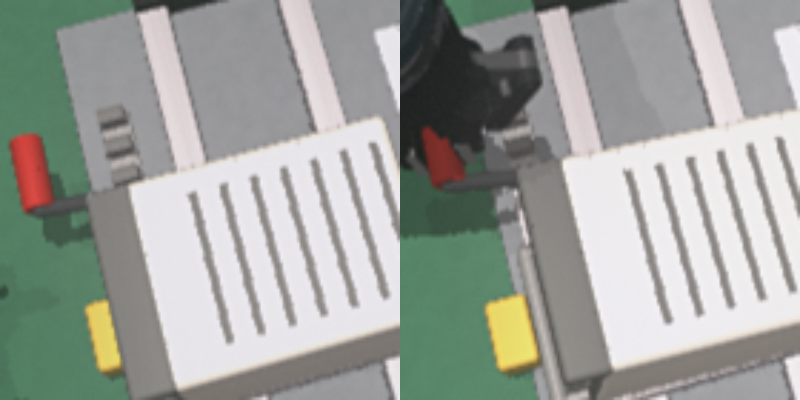

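```bash
python3 - <<'E'
from h import *
plan([(tow([-122.8,35.0,92]),downR(),5)])
E
```

```text
[{"linear":[-0.0, -0.04, 0.12],"twist":[-0.02, 0.0, -0.0]},
{"linear":[-0.0, -0.04, 0.12],"twist":[-0.02, 0.0, -0.0]},
{"linear":[-0.0, -0.05, 0.12],"twist":[-0.02, 0.0, -0.0]},
{"linear":[-0.0, -0.05, 0.12],"twist":[-0.02, 0.0, -0.0]},
{"linear":[-0.0, -0.05, 0.12],"twist":[-0.02, 0.0, -0.0]}]
```

Call:
play_rows([
  {"linear": [0, -0.04, 0.12], "twist": [-0.02, 0, 0]},
  {"linear": [0, -0.04, 0.12], "twist": [-0.02, 0, 0]},
  {"linear": [0, -0.05, 0.12], "twist": [-0.02, 0, 0]},
  {"linear": [0, -0.05, 0.12], "twist": [-0.02, 0, 0]},
  {"linear": [0, -0.05, 0.1], "twist": [-0.02, 0, 0]},
  {"linear": [0, 0, 0], "twist": [0, 0, 0]},
])

```text
t: 14.15
tcp_pos: [554.8, -6.5, 94.2]
ee_rot: [3.137, 0.005, 3.009]
wrist_force: [-1.3, -1.0, 2.2]
gripper_width: 16.6
```

```bash
python3 - <<'E'
from h import *
p,R,s=cur();print(s['t'],tor(p),s['ee_rot'],s['wrist_force'],s['gripper_width'])
E
```

```text
14.15 [-122.18199533   33.77229351   94.21283206] [3.13670245 0.00463188 3.00924691] [-1.31398441 -1.01101403  2.21803023] 16.61283178118951
```

Call:
play_rows([
  {"linear": [0, 0, 0], "twist": [0, 0, 0]},
  {"linear": [0, 0, 0], "twist": [0, 0, 0]},
  {"linear": [0, 0, 0], "twist": [0, 0, 0]},
  {"linear": [0, 0, 0], "twist": [0, 0, 0]},
], hand=0.3)

```text
t: 14.65
tcp_pos: [554.9, -5.4, 94.1]
ee_rot: [3.135, 0.005, 3.01]
wrist_force: [-0.3, 0.3, -0.3]
gripper_width: 30.2
```

```bash
python3 - <<'E'
from h import *
p,R,s=cur();print(s['t'],tor(p),s['ee_rot'],s['wrist_force'],s['gripper_width'])
I=cams.get_image('wrist');cv2.imwrite('pics/w15.png',I)
b,_=blob(I,(0,150,50),(6,255,255));o,d=wray(b[0][1],p,R);print(b[0],[tor(o+d*(z-o[2])/d[2]).round(1) for z in(106,112)])
D=cams.get_image('side');cv2.imwrite('pics/side15.png',D)
a=cv2.imread('pics/side8.png')[170:310,150:290];b=D[170:310,150:290]
cv2.imwrite('pics/cmp2.png',np.hstack([cv2.resize(a,(400,400)),cv2.resize(b,(400,400))]))
E
```

```text
14.65 [-121.08537416   33.80419091   94.11919177] [3.1350477  0.00460376 3.00972087] [-0.25738517  0.31338471 -0.34940242] 30.16585016941042
(np.int32(3259), array([279.6, 284. ]), array([260, 240,  39,  91], dtype=int32)) [array([-122.6,   34.3,  106. ]), array([-122.5,   37.9,  112. ])]
```

View pics/cmp2.png

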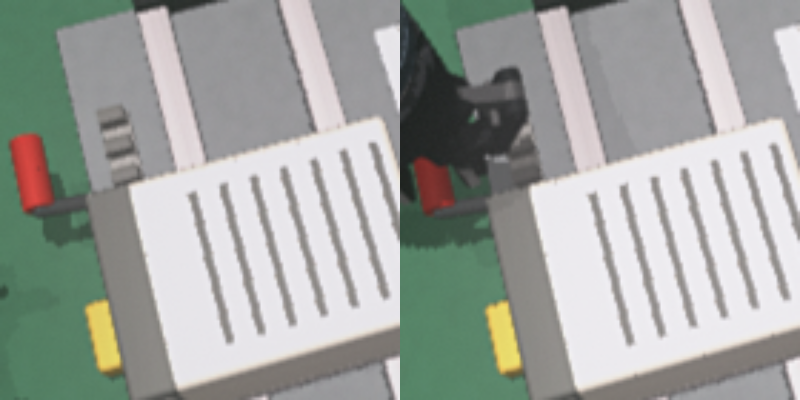

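View pics/w15.png

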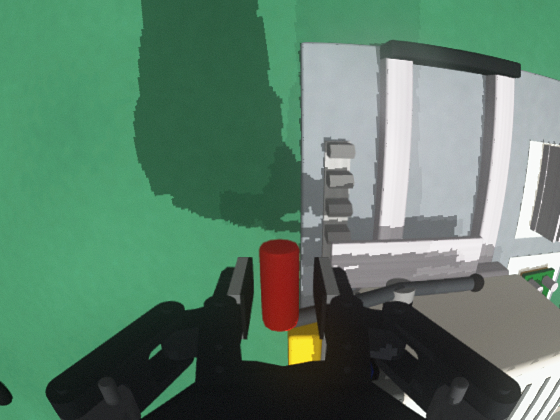

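```bash
cat >> h.py <<'E'
def Rl(deg):
    s,c=np.sin(np.radians(deg)),np.cos(np.radians(deg))
    return RR@np.column_stack([[0,1,0],[c,0,s],[s,0,-c]])
def tgt(phi,deg,off=6.,back=16.,y=40.,dx=-2.):
    k=knob(phi);Q=Rl(deg)
    return tow([k[0]+dx,y,k[1]])+Q[:,1]*off+Q[:,2]*back,Q
E
python3 - <<'E'
from h import *
plan([(*tgt(0,a,off=0,y=34+a/45*6),1) for a in(5,10,15,20,25)])
E
```

```text
[{"linear":[0.01, 0.0, 0.07],"twist":[-0.77, 0.04, -0.01]}]
[{"linear":[0.01, 0.02, -0.0],"twist":[-0.83, 0.0, 0.0]}]
[{"linear":[0.01, 0.02, -0.0],"twist":[-0.83, -0.0, 0.0]}]
[{"linear":[0.01, 0.02, -0.0],"twist":[-0.83, -0.0, 0.0]}]
[{"linear":[0.01, 0.02, -0.0],"twist":[-0.83, 0.0, 0.0]}]
```

Call:
play_rows([
  {"linear": [0.01, 0, 0.07], "twist": [-0.77, 0.04, 0]},
  {"linear": [0.01, 0.02, 0], "twist": [-0.83, 0, 0]},
  {"linear": [0.01, 0.02, 0], "twist": [-0.83, 0, 0]},
  {"linear": [0.01, 0.02, 0], "twist": [-0.83, 0, 0]},
  {"linear": [0.01, 0.02, 0], "twist": [-0.83, 0, 0]},
])

```text
t: 15.38
tcp_pos: [553.6, 1.5, 92.2]
ee_rot: [2.694, 0.004, 3.014]
wrist_force: [-0.2, -0.3, -0.2]
gripper_width: 30.0
```

```bash
python3 - <<'E'
from h import *
p,R,s=cur();print(s['t'],tor(p),s['ee_rot'],s['wrist_force'],s['gripper_width'],'lean',np.degrees(np.arcsin((RR.T@R[:,2])[0])))
print(tor(tgt(0,25,off=0,y=37.3)[0]))
plan([(*tgt(0,a,off=0,y=34+a/45*6),1) for a in(30,35,40,45)])
E
```

```text
15.375 [-114.46006251   35.93838863   92.15570795] [2.69386819 0.00409231 3.0135617 ] [-0.18192024 -0.27986191 -0.24007712] 29.996162394744296 lean 25.65322787538367
[-115.69106128   37.3          91.21641097]
[{"linear":[0.03, -0.0, 0.0],"twist":[-0.72, 0.02, 0.04]}]
[{"linear":[0.01, 0.02, -0.0],"twist":[-0.83, 0.0, -0.0]}]
[{"linear":[0.01, 0.02, -0.0],"twist":[-0.83, 0.0, -0.0]}]
[{"linear":[0.01, 0.02, -0.0],"twist":[-0.83, 0.0, -0.0]}]
```

Call:
play_rows([
  {"linear": [0.04, 0, 0], "twist": [-0.72, 0.02, 0.04]},
  {"linear": [0.02, 0.02, 0], "twist": [-0.83, 0, 0]},
  {"linear": [0.01, 0.02, 0], "twist": [-0.83, 0, 0]},
  {"linear": [0.01, 0.02, 0], "twist": [-0.8, 0, 0]},
  {"linear": [0, 0, 0], "twist": [0, 0, 0]},
])

```text
t: 16.0
tcp_pos: [549.9, 3.0, 93.9]
ee_rot: [2.352, 0.001, 3.008]
wrist_force: [-0.3, 0.3, -0.5]
gripper_width: 30.1
```

```bash
python3 - <<'E'
from h import *
p,R,s=cur();print(s['t'],tor(p),s['joints'],s['wrist_force'],s['gripper_width'],'lean',np.degrees(np.arcsin((RR.T@R[:,2])[0])))
print(tor(tgt(0,45,off=0)[0]),tor(tgt(0,45)[0]))
I=cams.get_image('wrist');cv2.imwrite('pics/w16.png',I)
plan([(*tgt(f,45),1) for f in(0.05,.15,.25,.35,.45,.5)])
E
```

```text
16.0 [-113.4241019    39.87780651   93.8895858 ] [-0.50567736  0.61487906 -0.18380576  1.12260109  0.72349711 -0.50628447] [-0.28149702  0.30378894 -0.54724516] 30.063547999563824 lean 45.25633259491328
[-111.13924496   40.           94.40362706] [-106.89660428   40.           98.64626775]
[{"linear":[0.01, 0.18, -0.0],"twist":[0.03, 0.04, 0.0]}]
[{"linear":[-0.0, 0.12, -0.04],"twist":[-0.0, -0.0, 0.0]}]
[{"linear":[-0.0, 0.12, -0.03],"twist":[-0.0, 0.0, 0.0]}]
[{"linear":[0.0, 0.12, -0.02],"twist":[-0.0, 0.0, 0.0]}]
[{"linear":[0.0, 0.12, -0.0],"twist":[-0.0, 0.0, 0.0]}]
[{"linear":[-0.0, 0.06, 0.0],"twist":[-0.0, 0.0, 0.0]}]
```

View pics/w16.png

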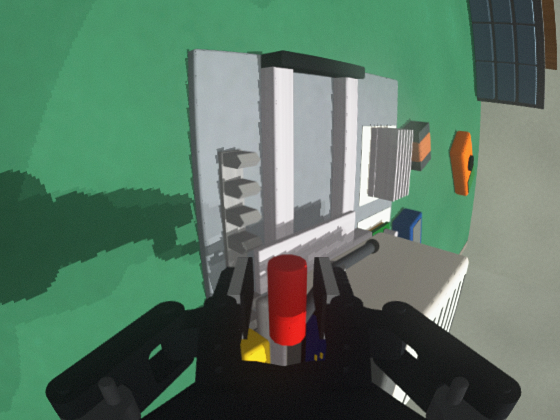

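Knob (287,300) is caged between the leaning fingers. Start the arc.

Call:
play_rows([
  {"linear": [0, 0.16, 0], "twist": [0.03, 0.04, 0]},
  {"linear": [0, 0.12, -0.04], "twist": [0, 0, 0]},
  {"linear": [0, 0.12, -0.03], "twist": [0, 0, 0]},
  {"linear": [0, 0.12, -0.02], "twist": [0, 0, 0]},
])

```text
t: 16.55
tcp_pos: [553.4, 23.3, 123.6]
ee_rot: [2.361, 0.004, 3.015]
wrist_force: [0.3, -1.4, 1.1]
gripper_width: 29.6
```

```bash
python3 - <<'E'
from h import *
p,R,s=cur();print(s['t'],tor(p),s['wrist_force'],'lean',np.degrees(np.arcsin((RR.T@R[:,2])[0])))
for f in(.25,.35,.45):print(f,tor(tgt(f,45)[0]))
I=cams.get_image('wrist');cv2.imwrite('pics/w17.png',I)
D=cams.get_image('side');cv2.imwrite('pics/side17.png',D);S=cams.get_image('scene')
cv2.imwrite('pics/cmp17.png',np.hstack([cv2.resize(D[170:310,150:290],(400,400)),cv2.resize(S[100:260,150:310],(400,400))]))
E
```

```text
16.55 [-92.7951965   38.98214295 123.60136533] [ 0.33933179 -1.36149894  1.07175403] lean 44.74750686751343
0.25 [-98.34382193  40.         115.27711769]
0.35 [-93.80681486  40.         121.24525873]
0.45 [-88.69665401  40.         126.73063901]
```

View pics/w17.png

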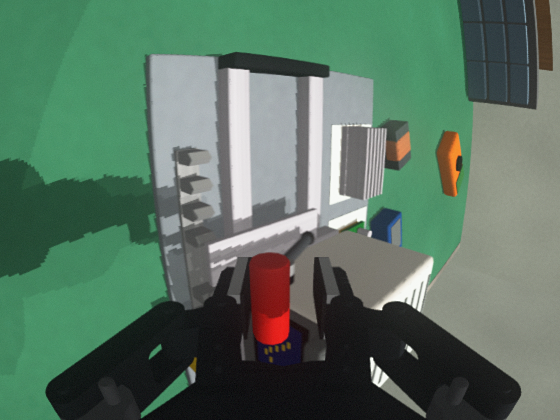

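View pics/cmp17.png

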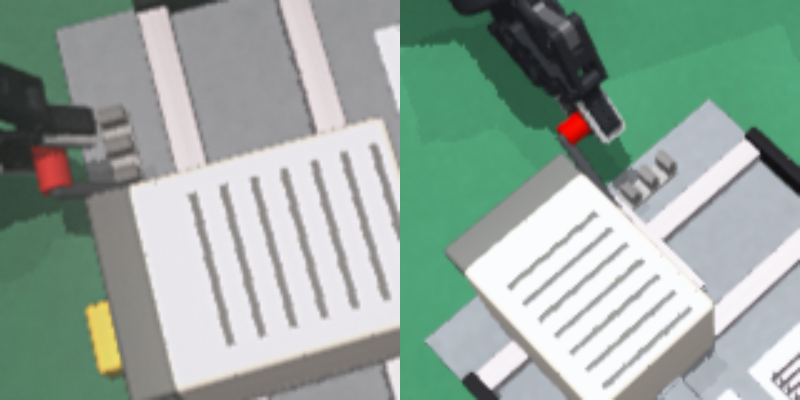

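```bash
python3 - <<'E'
from h import *
plan([(*tgt(f,a),1) for f,a in((.45,45),(.5,45),(.55,44),(.6,42),(.65,40),(.7,37),(.75,34),(.8,31))])
E
```

```text
[{"linear":[0.02, 0.09, 0.01],"twist":[-0.04, 0.0, 0.05]}]
[{"linear":[-0.0, 0.06, 0.0],"twist":[0.0, -0.0, -0.0]}]
[{"linear":[0.0, 0.15, -0.02],"twist":[0.17, -0.0, -0.0]}]
[{"linear":[-0.0, 0.14, -0.01],"twist":[0.33, 0.0, 0.0]}]
[{"linear":[-0.0, 0.13, -0.0],"twist":[0.33, -0.0, -0.0]}]
[{"linear":[0.0, 0.12, 0.0],"twist":[0.5, -0.0, -0.0]}]
[{"linear":[-0.0, 0.11, 0.0],"twist":[0.5, 0.0, 0.0]}]
[{"linear":[0.0, 0.1, 0.01],"twist":[0.5, -0.0, 0.0]}]
```

Call:
play_rows([
  {"linear": [0.02, 0.09, 0.01], "twist": [-0.04, 0, 0.05]},
  {"linear": [0, 0.06, 0], "twist": [0, 0, 0]},
  {"linear": [0, 0.15, -0.02], "twist": [0.17, 0, 0]},
  {"linear": [0, 0.14, -0.01], "twist": [0.33, 0, 0]},
])

```text
t: 17.2
tcp_pos: [554.0, 40.1, 141.7]
ee_rot: [2.413, -0.003, 3.009]
wrist_force: [-0.6, -4.5, -0.4]
gripper_width: 29.9
```

```bash
python3 - <<'E'
from h import *
p,R,s=cur();print(s['t'],tor(p),s['wrist_force'],'lean',np.degrees(np.arcsin((RR.T@R[:,2])[0])))
for f in(.5,.55,.6,.65):print(f,tor(tgt(f,42)[0]))
I=cams.get_image('wrist');cv2.imwrite('pics/w18.png',I)
plan([(*tgt(f,a),1) for f,a in((.65,40),(.7,37),(.75,34),(.8,31),(.85,28),(.9,26))])
E
```

```text
17.2 [-76.11407047  40.56667269 141.66323968] [-0.61100182 -4.50348224 -0.37441591] lean 41.73657393787271
0.5 [-86.33377729  40.         128.47049682]
0.55 [-80.70942872  40.         135.84818639]
0.6 [-74.75433748  40.         142.70856701]
0.65 [-68.69018888  40.         148.78783926]
[{"linear":[-0.0, 0.12, 0.0],"twist":[0.29, 0.0, -0.01]}]
[{"linear":[0.0, 0.12, 0.0],"twist":[0.5, 0.0, -0.0]}]
[{"linear":[-0.0, 0.11, 0.0],"twist":[0.5, 0.0, 0.0]}]
[{"linear":[0.0, 0.1, 0.01],"twist":[0.5, -0.0, -0.0]}]
[{"linear":[0.0, 0.1, 0.01],"twist":[0.5, -0.0, 0.0]}]
[{"linear":[-0.0, 0.09, 0.01],"twist":[0.33, -0.0, 0.0]}]
```

View pics/w18.png

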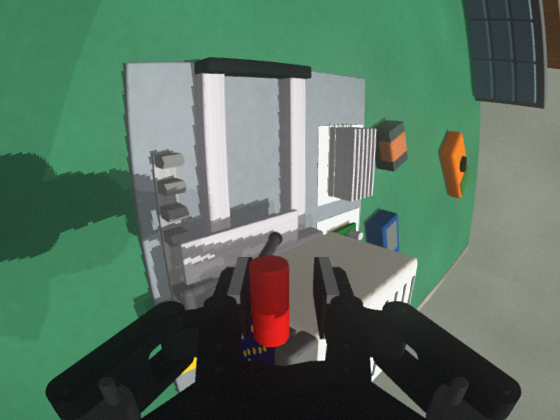

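Call:
play_rows([
  {"linear": [0, 0.12, 0], "twist": [0.29, 0, 0]},
  {"linear": [0, 0.12, 0], "twist": [0.5, 0, 0]},
  {"linear": [0, 0.11, 0], "twist": [0.5, 0, 0]},
  {"linear": [0, 0.1, 0.01], "twist": [0.5, 0, 0]},
  {"linear": [0, 0.1, 0.01], "twist": [0.5, 0, 0]},
])

```text
t: 17.88
tcp_pos: [557.5, 67.7, 162.7]
ee_rot: [2.664, -0.001, 3.009]
wrist_force: [0.1, -2.0, -1.0]
gripper_width: 29.8
```

```bash
python3 - <<'E'
from h import *
p,R,s=cur();L=np.degrees(np.arcsin((RR.T@R[:,2])[0]));print(s['t'],tor(p),s['wrist_force'],'lean',L)
for f in(.7,.75,.8,.85,.9):print(f,tor(tgt(f,L)[0]))
I=cams.get_image('wrist');cv2.imwrite('pics/w19.png',I)
plan([(*tgt(f,a),1) for f,a in((.9,26),(.96,22),(1.02,19),(1.08,16),(1.14,13),(1.2,10))])
E
```

```text
17.875 [-48.30049805  40.70307479 162.74919534] [ 0.07585038 -2.01027364 -1.02141777] lean 27.349876621985793
0.7 [-65.08211918  40.         150.51856472]
0.75 [-59.02944982  40.         155.0843733 ]
0.8 [-53.07451179  40.         158.93991737]
0.85 [-47.26341588  40.         162.12530946]
0.9 [-41.63180194  40.         164.68402094]
[{"linear":[-0.01, 0.07, 0.03],"twist":[0.23, 0.01, 0.0]}]
[{"linear":[0.0, 0.1, 0.02],"twist":[0.67, -0.0, -0.0]}]
[{"linear":[-0.0, 0.09, 0.02],"twist":[0.5, 0.0, -0.0]}]
[{"linear":[0.0, 0.08, 0.02],"twist":[0.5, -0.0, 0.0]}]
[{"linear":[-0.0, 0.07, 0.03],"twist":[0.5, 0.0, 0.0]}]
[{"linear":[0.0, 0.07, 0.03],"twist":[0.5, -0.0, 0.0]}]
```

View pics/w19.png

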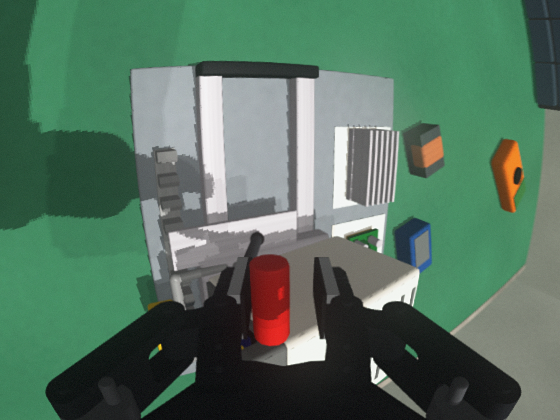

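Call:
play_rows([
  {"linear": [0, 0.07, 0.03], "twist": [0.23, 0, 0]},
  {"linear": [0, 0.1, 0.02], "twist": [0.67, 0, 0]},
  {"linear": [0, 0.09, 0.02], "twist": [0.5, 0, 0]},
  {"linear": [0, 0.08, 0.02], "twist": [0.5, 0, 0]},
  {"linear": [0, 0.07, 0.03], "twist": [0.5, 0, 0]},
])

```text
t: 18.55
tcp_pos: [560.5, 93.7, 166.3]
ee_rot: [2.925, -0.001, 3.007]
wrist_force: [-0.2, -2.6, 1.5]
gripper_width: 29.9
```

```bash
python3 - <<'E'
from h import *
p,R,s=cur();L=np.degrees(np.arcsin((RR.T@R[:,2])[0]));print(s['t'],tor(p),s['wrist_force'],'lean',L)
for f in(.95,1,1.05,1.1,1.15,1.2):print(f,tor(tgt(f,L)[0]))
I=cams.get_image('wrist');cv2.imwrite('pics/w20.png',I)
plan([(*tgt(f,a),1) for f,a in((1.2,10),(1.27,6),(1.34,3),(1.41,0),(1.48,0),(1.55,0),(1.62,0),(1.69,0),(1.76,0))])
E
```

```text
18.55 [-22.15006824  41.09776719 166.30815403] [-0.17468014 -2.5765102   1.52477976] lean 12.42470058672763
0.95 [-39.58411594  40.         163.78135995]
1 [-34.38255783  40.         165.22043892]
1.05 [-29.41696854  40.         166.16470075]
1.1 [-24.6937035   40.         166.65474394]
1.15 [-20.21484419  40.         166.7284973 ]
1.2 [-15.9791665   40.         166.42101473]
[{"linear":[-0.02, 0.06, 0.02],"twist":[0.41, 0.0, -0.02]}]
[{"linear":[-0.0, 0.07, 0.04],"twist":[0.67, -0.0, -0.0]}]
[{"linear":[-0.0, 0.07, 0.04],"twist":[0.5, 0.0, 0.0]}]
[{"linear":[-0.0, 0.06, 0.04],"twist":[0.5, 0.0, 0.0]}]
[{"linear":[0.0, 0.07, 0.04],"twist":[-0.0, 0.0, 0.0]}]
[{"linear":[-0.0, 0.06, 0.05],"twist":[0.0, 0.0, 0.0]}]
[{"linear":[0.0, 0.06, 0.06],"twist":[0.0, 0.0, 0.0]}]
[{"linear":[-0.0, 0.05, 0.06],"twist":[0.0, 0.0, 0.0]}]
[{"linear":[0.0, 0.05, 0.07],"twist":[0.0, 0.0, 0.0]}]
```

View pics/w20.png

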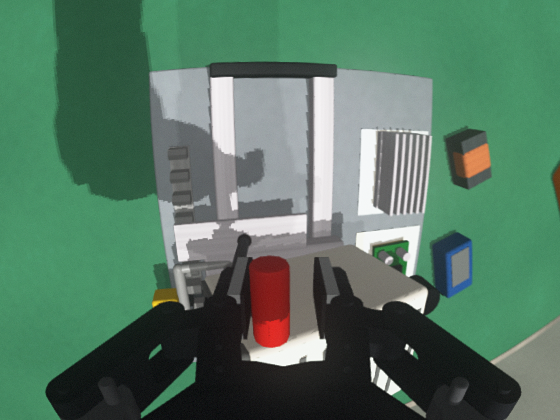

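Call:
play_rows([
  {"linear": [0, 0.06, 0.02], "twist": [0.41, 0, 0]},
  {"linear": [0, 0.07, 0.04], "twist": [0.67, 0, 0]},
  {"linear": [0, 0.07, 0.04], "twist": [0.5, 0, 0]},
  {"linear": [0, 0.06, 0.04], "twist": [0.5, 0, 0]},
  {"linear": [0, 0.07, 0.04], "twist": [0, 0, 0]},
])

```text
t: 19.23
tcp_pos: [562.4, 116.3, 157.1]
ee_rot: [-3.139, -0.003, 3.008]
wrist_force: [-0.1, -1.6, 1.0]
gripper_width: 30.1
```

```bash
python3 - <<'E'
from h import *
p,R,s=cur();L=np.degrees(np.arcsin((RR.T@R[:,2])[0]));print(s['t'],tor(p),s['wrist_force'],'lean',L)
for f in(1.3,1.35,1.4,1.45,1.5):print(f,tor(tgt(f,L)[0]))
I=cams.get_image('wrist');cv2.imwrite('pics/w21.png',I)
plan([(*tgt(f,0),1) for f in(1.5,1.57,1.64,1.71,1.78)])
E
```

```text
19.225 [  0.53674293  42.18063474 157.10733172] [-0.10796326 -1.64169454  1.04082502] lean -0.15668660488760783
1.3 [-11.56643929  40.         163.10603917]
1.35 [ -8.03129395  40.         161.83644945]
1.4 [ -4.71562601  40.         160.29773646]
1.45 [ -1.61127618  40.         158.51167977]
1.5 [  1.2901643   40.         156.49796904]
[{"linear":[-0.04, 0.01, 0.0],"twist":[-0.02, -0.04, -0.03]}]
[{"linear":[-0.0, 0.06, 0.05],"twist":[-0.0, 0.0, 0.0]}]
[{"linear":[-0.0, 0.06, 0.06],"twist":[0.0, 0.0, 0.0]}]
[{"linear":[-0.0, 0.05, 0.06],"twist":[0.0, 0.0, 0.0]}]
[{"linear":[0.0, 0.05, 0.07],"twist":[0.0, 0.0, 0.0]}]
```

View pics/w21.png

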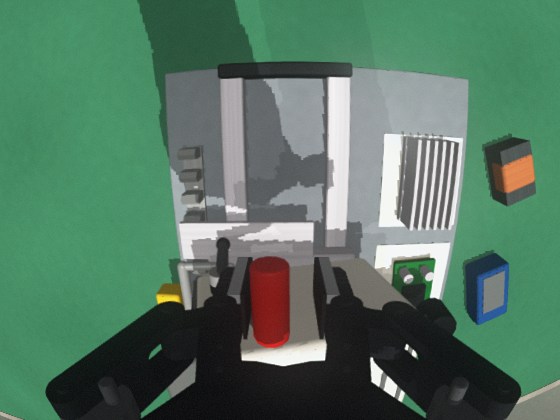

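Call:
play_rows([
  {"linear": [-0.02, 0.06, 0.05], "twist": [0, 0, 0]},
  {"linear": [0, 0.06, 0.06], "twist": [0, 0, 0]},
  {"linear": [0, 0.06, 0.06], "twist": [0, 0, 0]},
  {"linear": [0, 0.06, 0.07], "twist": [0, 0, 0]},
  {"linear": [0, 0, 0], "twist": [0, 0, 0]},
])

```text
t: 19.9
tcp_pos: [564.8, 128.8, 141.0]
ee_rot: [-3.138, -0.005, 3.005]
wrist_force: [-0.8, -2.9, 1.7]
gripper_width: 29.7
```

```bash
python3 - <<'E'
from h import *
p,R,s=cur();L=np.degrees(np.arcsin((RR.T@R[:,2])[0]));print(s['t'],tor(p),s['wrist_force'],'lean',L)
for f in(1.6,1.65,1.7,1.75,1.8):print(f,tor(tgt(f,L)[0]))
I=cams.get_image('wrist');cv2.imwrite('pics/w22.png',I)
E
```

```text
19.9 [ 13.26113834  41.41866652 141.01479343] [-0.79330451 -2.94889786  1.66090172] lean -0.20376021493206573
1.6 [  6.50491904  40.         151.8522579 ]
1.65 [  8.84794665  40.         149.25591377]
1.7 [ 11.02099306  40.         146.49380919]
1.75 [ 13.03165567  40.         143.5780924 ]
1.8 [ 14.88718694  40.         140.51988349]
```

View pics/w22.png

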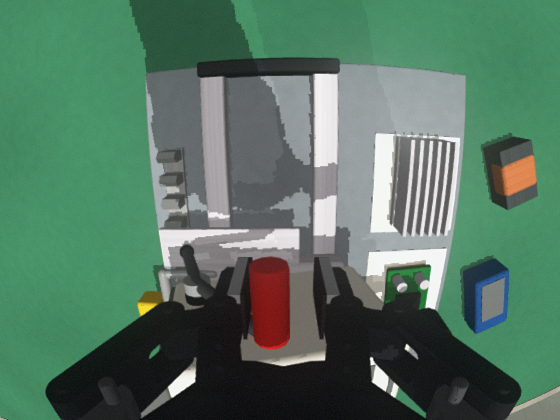

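Call:
play_rows([
  {"linear": [0, 0.06, 0.03], "twist": [0, 0, 0]},
  {"linear": [0, 0.06, 0.02], "twist": [0, 0, 0]},
  {"linear": [0, 0, 0], "twist": [0, 0, 0]},
])

```text
t: 20.32
tcp_pos: [565.7, 131.5, 139.2]
ee_rot: [-3.129, -0.003, 3.002]
wrist_force: [-0.5, -5.0, 1.1]
gripper_width: 29.7
```

```bash
python3 - <<'E'
from h import *
p,R,s=cur();print(s['t'],tor(p),s['wrist_force'])
E
```

```text
20.325 [ 16.07518178  40.97080561 139.21939958] [-0.4755948  -5.04715715  1.09252988]
```

Call:
play_rows([
  {"linear": [0, -0.06, 0], "twist": [0, 0, 0]},
  {"linear": [0, 0, 0], "twist": [0, 0, 0]},
  {"linear": [0, 0, 0], "twist": [0, 0, 0]},
], hand=0)

```text
t: 20.7
tcp_pos: [565.2, 129.8, 139.1]
ee_rot: [-3.134, -0.004, 3.003]
wrist_force: [-0.1, -0.4, 0.5]
gripper_width: 42.8
```

```bash
python3 - <<'E'
from h import *
p,R,s=cur();print(s['t'],tor(p),s['wrist_force'],s['gripper_width'])
I=cams.get_image('wrist');cv2.imwrite('pics/w23.png',I)
E
```

```text
20.7 [ 14.26042878  41.21082157 139.13898846] [-0.09122024 -0.40573939  0.51468985] 42.84815130149056
```

View pics/w23.png

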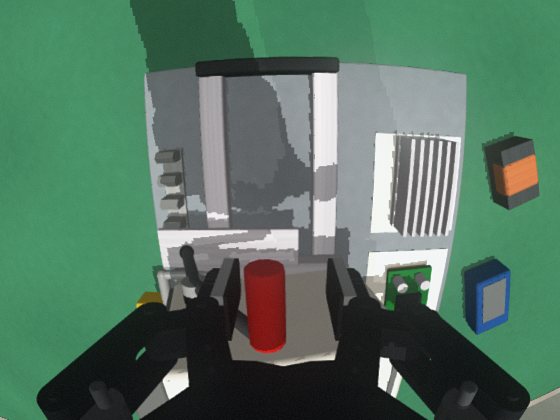

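Knob (265,305) is free between the open fingers; it has stayed put. Lift straight up.

Call:
play_rows([
  {"linear": [0.02, 0, -0.3], "twist": [0, 0, 0]},
  {"linear": [0, 0, -0.5], "twist": [0, 0, 0]},
  {"linear": [0, 0, -0.7], "twist": [0, 0, 0]},
  {"linear": [0.5, 0, -0.5], "twist": [0, 0, 0]},
  {"linear": [0.8, 0, 0], "twist": [0, 0, 0]},
  {"linear": [0.8, 0, 0], "twist": [0, 0, 0]},
  {"linear": [0, 0, 0], "twist": [0, 0, 0]},
])

```text
t: 21.62
tcp_pos: [436.4, 150.8, 262.8]
ee_rot: [-3.138, -0.006, 3.004]
wrist_force: [0.8, 0.4, 0.8]
gripper_width: 42.9
```

```bash
python3 - <<'E'
from h import *
p,R,s=cur();print(s['t'],p,s['wrist_force'])
S=cams.get_image('scene');D=cams.get_image('side')
cv2.imwrite('pics/scene24.png',S);cv2.imwrite('pics/side24.png',D)
a=blob(S,(0,150,60),(8,255,255),(150,110,380,345))[0];b=blob(D,(0,150,60),(8,255,255),(140,140,380,350))[0];print(a[:2],b[:2])
X,e=tri(a[0][1],b[0][1]);print('knob',tor(X),e,'model',knob(1.75))
y=blob(D,(20,150,60),(32,255,255),(140,140,380,350))[0];print(y[:1])
cv2.imwrite('pics/fin.png',np.hstack([cv2.resize(S[110:350,150:390],(400,400)),cv2.resize(D[140:360,140:360],(400,400))]))
E
```

```text
21.625 [436.4419711  150.83799137 262.82218627] [0.828636   0.41664314 0.7661135 ]
[(np.int32(224), array([266.1, 181.7]), array([255, 172,  23,  21], dtype=int32))] [(np.int32(250), array([237.6, 196.3]), array([230, 184,  16,  26], dtype=int32))]
knob [  8.15104194  33.5228536  166.06837644] 1.0090600818298325 model [  9.08859408 159.5993289 ]
[(np.int32(27), array([182.9, 288.2]), array([181, 277,   7,  23], dtype=int32))]
```

View pics/fin.png

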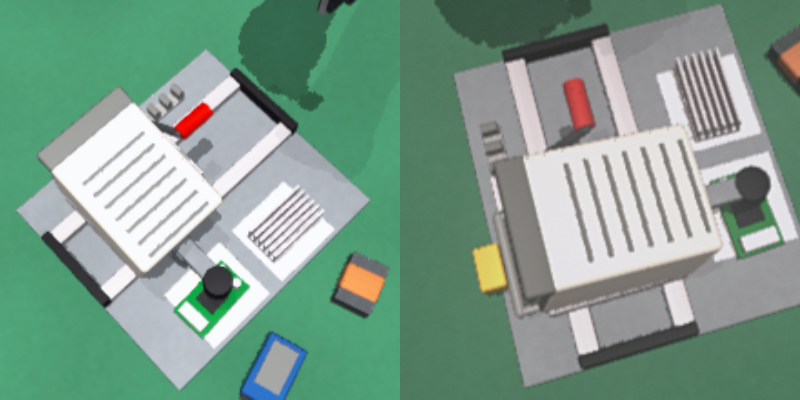

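```bash
python3 - <<'E'
from h import *
S=cams.get_image('scene');D=cams.get_image('side')
a=blob(S,(0,150,60),(8,255,255),(150,110,380,345))[0];b=blob(D,(0,150,60),(8,255,255),(140,140,380,350))[0];X,e=tri(a[0][1],b[0][1]);print('knob',tor(X))
f=400/240;g=400/220
X,e=tri((150+217/f,110+281/f),(140+(752-400)/g,140+185/g));print('sensor',tor(X),e)
for q,c in(((177.4,262.3),-12.8),((182.9,288.2),-55)):
    print([tor(onz('side',q,z)).round(1)-[0,c,0] for z in(50,62)])
# grip edges: full block in side view
I=cv2.imread('pics/side24.png');print(blob(I,(18,110,50),(34,255,255),(160,260,200,310))[0][:1],blob(cv2.imread('pics/side0.png'),(18,110,50),(34,255,255),(150,230,200,290))[0][:1],blob(cv2.imread('pics/side14.png'),(18,110,50),(34,255,255),(160,260,200,310))[0][:1])
E
```

```text
knob [  8.15104194  33.5228536  166.06837644]
sensor [136.36164234 -54.53367314  96.32819643] 0.4806062509765637
[array([-115.4,    4.8,   50. ]), array([-113.5,    1.6,   62. ])]
[array([-115.3,    2.5,   50. ]), array([-1.134e+02,  1.000e-01,  6.200e+01])]
[(np.int32(378), array([189.1, 287.3]), array([180, 274,  19,  27], dtype=int32))] [(np.int32(199), array([180.5, 263.5]), array([175, 251,  12,  26], dtype=int32))] [(np.int32(374), array([188.9, 286.4]), array([180, 273,  19,  27], dtype=int32))]
```

```bash
python3 - <<'E'
from rig import order
print(order.close_job())
E
```

```text
the job is handed in; nothing more can be done
None
```

I latched the tester in the notch at rail y = -55 mm, the one nearest the green board, then swung the prop lever over until it hit its stop. The tester now stands tilted on its leg. I handed the job in at about 22 s, with the arm drawn clear; the hand-in gives no verdict.

**First try at the lever:** gripping the knob firmly did not work. The lever would not turn in the fingers, so the whole tester tilted instead. I lowered it until it was flat again. Then I held the knob loosely between partly open, leaning fingers and pushed it along its arc, which worked.

**Last checks:**
- **Alignment:** the sensor is at y = -54.5 mm and the board at about -62.8 mm, so they are about 8 mm apart against the 13 mm limit. The next notch, at -75 mm, would have been about 12 mm off.
- **Release bar:** the yellow grip lines up in the side view just as it did when the bar was down at the start. I didn't measure its lift directly.
- **Lever:** the knob pushed back with 5 N at the stop. Two pictures after I let go put it in the same place, about x = 8 mm.
- **Disagreement:** the knob's measured height was 166 mm, but my model of the lever gives about 160 mm at the stop. That puts the lever at about 1.66 rad judged by height and 1.77 rad judged by x, both past the required 1.6.
- **Things behind the tester:** the arm stayed clear of all four. They look unmoved in the pictures, but I didn't re-measure their positions at the end.

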